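# Power down the pedals and pack them away

## Robot

A 7-joint arm with a two-finger parallel gripper is mounted at the origin on the work surface. World frame = base frame: x ahead of the robot, y to its left, z up, the work surface at z = 0. Lengths are in m, angles in rad, forces in N, time in s.
With the tool pointing down it reaches from about 0.425 to 0.875 m from the base axis. Payload 4.7 kg.
Tool frame: the origin (TCP) lies between the finger pads, 19 mm behind the fingertips; this is the grasp point; z points along the fingers, y is the line along which they close (so a half turn about z gives the same grasp; the last joint's range is limited). The gripper opens to 87 mm and grips with 3 to 60 N. Pads are 19 mm wide; open, the fingers measure 117 mm over their backs; the gripper's body (75 mm by 190 mm) begins 51 mm behind the grasp point.
Start: joints at [-1.133, 0.321, -0.07, 1.45, 0.023, 1.371, -0.057], TCP at [0.267, 0.593, 0.241] pointing down, gripper open.
Joint ranges: [-2.86, 2.86], [-0.3, 2.09], [-1.38, 1.24], [0.06, 2.45], [-1.56, 4.7], [0.09, 2.05], [-2.69, 2.69]. Speed limits (rad/s): [2.57, 2.57, 3.14, 3.14, 3.14, 3.14, 3.14].

## Interface

Orientations are given as a rotation vector (axis times angle).
In Python, from bench import ctrl gives the robot as it stands.
- The arm moves only by the shell command python3 -m inch 'ROWS' [OPENING] [FORCE]. ROWS is JSON, a list of rows, each a list of 6 numbers: the shift along the world's x, y, z in mm, then the turn, a rotation vector about the world's x, y, z in degrees. In form: [[tx, ty, tz, rx, ry, rz], ...]. A call has 1 to 20 rows; each row is the pose to reach, as a shift and turn from the pose commanded when the call began; what a row does not reach only later rows make up. A row lasts 1/8 s, in which the tool goes at most 62.5 mm and 10.7 degrees, less where a joint would pass 70% of its speed; a pose out of reach is approached as far as the arm can. A call with a gripper value outside its range is refused whole. OPENING is the finger opening in mm, from 0 to 87, set as the call begins (- or left out, the last holds). The fingers move at their own pace and stop on an object; FORCE is the grip in N (left out, the last holds). Time passes only in rows, so rows that repeat a pose let the fingers close. It gives the time, the measured TCP pose, the force, the opening and the grip force at its end, in the units of the state.
- ctrl.get_state(): the state, without advancing time (a new reading comes with each control period).
- ctrl.get_image(name): name is "scene" or "top"; returns (picture, depth): 420x560x3 uint8, red, green, blue; 420x560 float32, m along the optical axis (not along the pixel's ray), 0 where there is no reading.
- ctrl.camera_params(name): a dict with "mtx" (3x3 intrinsics, pixels), "T" (4x4, takes a point from camera to world coordinates). Camera axes: x right, y down, z forward; pixel columns grow to the right and rows downward; lengths in m; the calibration is good to about 2 mm. A picture is of the moment at which its call begins. camera_params takes no time and is no camera call.
- ctrl.close_job(): hands the job in; it is judged then, once.
The state is a dict: "time": time; "joint_positions": joint angles; "qd": joint speeds; "joint_torque": joint torques, N m; "position": TCP position; "tool_rot": TCP orientation; "ft_force": force on the tool from outside, world axes, zero at the start; "torque": the same for the moment, N m; "grip_width": opening from 0.0 (shut) to 1.0 (fully open); "grip_force": force on a finger pad.
Only numpy, scipy, OpenCV 4.12 (cv2) and the standard library are available. Lean on these libraries where they do the work, as an engineer would, in place of code of your own. Each camera call takes 0.05 s, during which the arm holds its last target. There are 200 camera calls.

## Task

Practice is over: first sweep the whole row of red switches on the power bank off in one finger drag along the bank, without taking the hand away part-way. Open the tray by pulling its lock lever back to the white-marked notch, seat every effect pedal that is out flat and square, right down in the pocket of its own colour, and last lock it by throwing the lever into the green-marked notch and leave it there. Do not disturb the jar, the pick box or the peg winder.

Things in the scene. Friction and masses are not known exactly. Their poses are not given: they have to be found in the camera images.
- bank: black power bank fixed to the table, 236 (x) x 62 (y) x 30 mm, origin under its centre, z up. Five red paddles (18 mm wide along y, 7 mm thick) stand in a row along its x axis at y = 0, 40 mm apart, pivots 31 mm above the table. They turn off towards the bank's -x: a fingertip 50 to 56 mm above the table, dragged from beyond x = +105 mm to beyond x = -105 mm, turns all off
- switch0 (a joint): angle of the red paddle at bank x = -80 mm. 0 is on: it leans 0.25 rad to the bank's +x, its top 60 mm above the table. 1.35 rad (stop) is off: it lies 1.1 rad to -x, its top about 47 mm above the table. Upright is 0.25 rad; it falls by itself to whichever side it is pushed (under 0.5 N)
- switch1 (a joint): angle of the red paddle at bank x = -40 mm. 0 is on: it leans 0.25 rad to the bank's +x, its top 60 mm above the table. 1.35 rad (stop) is off: it lies 1.1 rad to -x, its top about 47 mm above the table. Upright is 0.25 rad; it falls by itself to whichever side it is pushed (under 0.5 N)
- switch2 (a joint): angle of the red paddle at bank x = 0 mm. 0 is on: it leans 0.25 rad to the bank's +x, its top 60 mm above the table. 1.35 rad (stop) is off: it lies 1.1 rad to -x, its top about 47 mm above the table. Upright is 0.25 rad; it falls by itself to whichever side it is pushed (under 0.5 N)
- switch3 (a joint): angle of the red paddle at bank x = 40 mm. 0 is on: it leans 0.25 rad to the bank's +x, its top 60 mm above the table. 1.35 rad (stop) is off: it lies 1.1 rad to -x, its top about 47 mm above the table. Upright is 0.25 rad; it falls by itself to whichever side it is pushed (under 0.5 N)
- switch4 (a joint): angle of the red paddle at bank x = 80 mm. 0 is on: it leans 0.25 rad to the bank's +x, its top 60 mm above the table. 1.35 rad (stop) is off: it lies 1.1 rad to -x, its top about 47 mm above the table. Upright is 0.25 rad; it falls by itself to whichever side it is pushed (under 0.5 N)
- tray: walnut packing tray fixed to the table, 232 (x) x 250 (y) x 20 mm, origin under its centre, z up. Places two by three (112 mm apart along x, 82 mm along y): five pockets, and in the -x -y place a grey lever block 90 x 52 x 40 mm with the lock lever
- pocket_red (a point): centre of the floor of the red pocket in the tray (the +x +y one, floor and rim strip painted red); axes those of the tray. Pocket 96 x 46 mm (long along the tray's x), floor 14 mm below the tray's top, rim chamfered 2.5 mm. A seated pedal's origin lies at this point; 26 mm of its body stands out
- pocket_blue (a point): centre of the floor of the blue pocket in the tray (the +x middle one, floor and rim strip painted blue); axes those of the tray. Pocket 96 x 46 mm (long along the tray's x), floor 14 mm below the tray's top, rim chamfered 2.5 mm. A seated pedal's origin lies at this point; 26 mm of its body stands out
- pocket_yellow (a point): centre of the floor of the yellow pocket in the tray (the -x +y one, floor and rim strip painted yellow); axes those of the tray. Pocket 96 x 46 mm (long along the tray's x), floor 14 mm below the tray's top, rim chamfered 2.5 mm. A seated pedal's origin lies at this point; 26 mm of its body stands out
- pocket_green (a point): centre of the floor of the green pocket in the tray (the -x middle one, floor and rim strip painted green); axes those of the tray. Pocket 96 x 46 mm (long along the tray's x), floor 14 mm below the tray's top, rim chamfered 2.5 mm. A seated pedal's origin lies at this point; 26 mm of its body stands out
- pocket_white (a point): centre of the floor of the white pocket in the tray (the +x -y one, floor and rim strip painted white); axes those of the tray. Pocket 96 x 46 mm (long along the tray's x), floor 14 mm below the tray's top, rim chamfered 2.5 mm. A seated pedal's origin lies at this point; 26 mm of its body stands out
- lever_hinge (a point): axis of the lock lever, in the lever block, 36 mm above the table; the lever turns about the tray's y axis through this point, in the tray's x-z plane
- lever_knob (a point): centre of the lever's black knob, a drum 22 mm long along the tray's y axis and 22 mm in diameter, 75 mm from lever_hinge, on a 10 mm square steel arm. Free all round above 85 mm height; can be pinched from above by its two flat ends
- lever (a joint): angle of the lock lever: 0 leans 0.35 rad towards the tray's -x (white-marked open notch), grows as the knob goes to the tray's +x. Notches at 0 (white), 0.55 (green-marked, knob 0.20 rad past upright) and 1.10 rad (black); each takes the lever within 0.09 rad. Stops at -0.03 and 1.13. It starts at 0.75 to 1.1. The pivot is stiff: 2 to 3 N at the knob moves it and it stays wherever it is left
- pedal_red: red mini effect pedal, a loose upright block 92 x 42 x 40 mm (x long, y wide, z high), 0.22 kg or so, with a round steel foot switch (-x end, 6 mm high) and a black knob (+x end, 8 mm high) on top. Origin: centre of its underside. Either way round is right. May be absent (then None)
- pedal_blue: blue mini effect pedal, a loose upright block 92 x 42 x 40 mm (x long, y wide, z high), 0.22 kg or so, with a round steel foot switch (-x end, 6 mm high) and a black knob (+x end, 8 mm high) on top. Origin: centre of its underside. Either way round is right. May be absent (then None)
- pedal_yellow: yellow mini effect pedal, a loose upright block 92 x 42 x 40 mm (x long, y wide, z high), 0.22 kg or so, with a round steel foot switch (-x end, 6 mm high) and a black knob (+x end, 8 mm high) on top. Origin: centre of its underside. Either way round is right. May be absent (then None)
- pedal_green: green mini effect pedal, a loose upright block 92 x 42 x 40 mm (x long, y wide, z high), 0.22 kg or so, with a round steel foot switch (-x end, 6 mm high) and a black knob (+x end, 8 mm high) on top. Origin: centre of its underside. Either way round is right. May be absent (then None)
- pedal_white: white mini effect pedal, a loose upright block 92 x 42 x 40 mm (x long, y wide, z high), 0.22 kg or so, with a round steel foot switch (-x end, 6 mm high) and a black knob (+x end, 8 mm high) on top. Origin: centre of its underside. Either way round is right. May be absent (then None)
- jar: bystander: frosted glass jar with aluminium twist cap, 70 mm across, 92 mm tall, loose; origin under its centre
- pick_box: bystander: walnut pick box with lid, 79 x 109 x 44 mm, loose; origin under its centre
- peg_winder: bystander: yellow peg winder lying flat, about 115 mm long along its x, 20 mm wide, up to 28 mm high, loose; origin under its middle
Not all that is in view belongs to the job. There is more than one size of the pedal_green; the one meant has the size given above.

How it is judged:
By the outcome, as a careful person would: the job done as asked, in the order asked, and still so for the second after the job is handed in, with the robot touching nothing.
Of pedal_red, pedal_blue, pedal_yellow, pedal_green, pedal_white only 3 to 5 are there at a start; the rules pass over those that are not, and their reading is None.
At some moment in a run one of pedal_red, pedal_blue, pedal_yellow, pedal_green, pedal_white may be knocked a few centimetres aside while the robot is not near it.
Once in a run the grip may slacken for a moment while it holds something.
It also fails if it takes over 210 s, if anything falls off the work surface, if the arm or the gripper's body presses on something with over 40 N, if the wrist force passes 120 N, or if a joint passes its speed limit or range.

## Working session

There is one attempt and no reset: what is moved stays moved. The work goes in short steps, Python scripts to look and compute and a shell command to move; the robot and the scene stay as the last step left them, time stands still between calls to the robot, and variables do not carry over. Pictures are saved under pics/ and viewed, at most 14 in all, crops included, and the job is handed in when it is done.

```bash
ls; mkdir -p pics
cat > h.py <<'E'
import numpy as np, cv2
from bench import ctrl
def shot(n,f):
    p,d=ctrl.get_image(n); cv2.imwrite('pics/'+f+'.png',p[:,:,::-1]); np.savez('pics/'+f+'.npz',p=p,d=d); return p,d
def world(n,d):
    c=ctrl.camera_params(n);K=np.array(c['mtx']);T=np.array(c['T'])
    v,u=np.mgrid[:d.shape[0],:d.shape[1]]
    P=np.stack([(u-K[0,2])/K[0,0]*d,(v-K[1,2])/K[1,1]*d,d],-1)
    return P@T[:3,:3].T+T[:3,3]
def ray(n,u,v,z):
    c=ctrl.camera_params(n);K=np.array(c['mtx']);T=np.array(c['T'])
    r=T[:3,:3]@np.array([(u-K[0,2])/K[0,0],(v-K[1,2])/K[1,1],1]);o=T[:3,3]
    return o+r*(z-o[2])/r[2]
E
python3 - <<'E'
from h import *
for n in('top','scene'):
    shot(n,n+'0'); c=ctrl.camera_params(n); print(n,np.round(c['mtx'],1).tolist(),np.round(c['T'],3).tolist())
s=ctrl.get_state();print({k:np.round(v,3).tolist() for k,v in s.items()})
E
```

```text
pics
top [[497.9, 0.0, 280.9], [0.0, 497.9, 202.5], [0.0, 0.0, 1.0]] [[0.013, -0.993, 0.121, 0.327], [-1.0, -0.012, 0.005, 0.052], [-0.003, -0.121, -0.993, 1.31], [0.0, 0.0, 0.0, 1.0]]
scene [[481.4, 0.0, 283.9], [0.0, 481.4, 204.9], [0.0, 0.0, 1.0]] [[0.421, 0.759, -0.496, 1.208], [0.907, -0.361, 0.216, -0.258], [-0.015, -0.541, -0.841, 1.293], [0.0, 0.0, 0.0, 1.0]]
{'time': 0.1, 'joint_positions': [-1.133, 0.322, -0.07, 1.452, 0.023, 1.371, -0.057], 'qd': [0.002, -0.002, 0.0, -0.003, -0.001, -0.0, -0.001], 'joint_torque': [-0.001, -49.257, -0.406, -31.34, -0.064, 0.04, 0.0], 'position': [0.267, 0.592, 0.24], 'tool_rot': [-0.661, -3.071, 0.003], 'ft_force': [-0.154, -0.098, 0.19], 'torque': [-0.025, 0.014, -0.06], 'grip_force': 0.0, 'grip_width': 0.999}
```

View pics/top0.png

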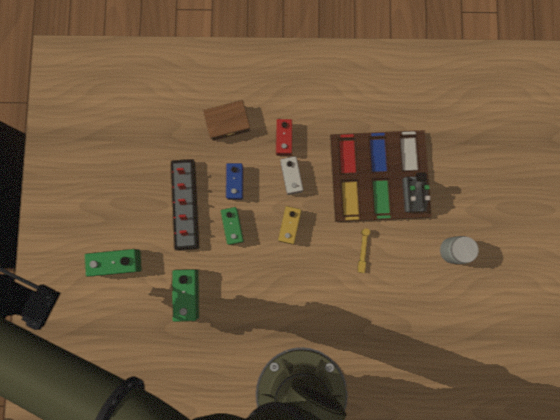

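View pics/scene0.png

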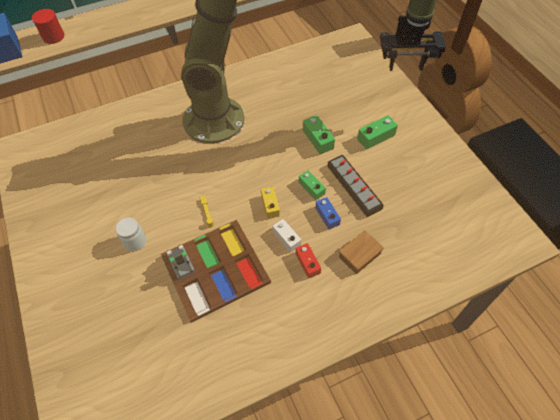

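Top view: the pedals are red (285,137), white (291,175), blue (234,181) and yellow (290,225). Three greens could be meant: (232,226), (184,294) and (112,262). The one at (232,226) is about 36 px (about 92 mm) long like the other pedals, and the other two are about 53 px, so the small one should fit. The bank is at (184,204), the tray at (381,176) with its lever block at (417,195). Next I measure them and crop the greens.

```bash
cat > m.py <<'E'
from h import *
H=None
BOX={'red':(285,137),'white':(291,175),'blue':(234,181),'yellow':(290,225),'green':(232,226)}
def cmask(p,c):
    h,s,v=[x.astype(int) for x in cv2.split(cv2.cvtColor(p,cv2.COLOR_RGB2HSV))]
    return {'red':((h<8)|(h>172))&(s>150)&(v>60),'blue':(h>105)&(h<130)&(s>110)&(v>40),'yellow':(h>16)&(h<30)&(s>150)&(v>120),
     'green':(h>45)&(h<85)&(s>110)&(v>40),'white':(s<50)&(v>140)}[c]
def pedal(p,W,c,ctr=None,r=30,z0=.03,z1=.05):
    z=W[...,2]; m=cmask(p,c)&(z>z0)&(z<z1)
    v,u=np.mgrid[:p.shape[0],:p.shape[1]]
    if ctr is not None: m&=(abs(u-ctr[0])<r)&(abs(v-ctr[1])<r)
    m=cv2.morphologyEx(m.astype(np.uint8),cv2.MORPH_CLOSE,np.ones((7,7)))
    n,l,st,ce=cv2.connectedComponentsWithStats(m)
    i=1+np.argmax(st[1:,4]); cn,_=cv2.findContours((l==i).astype(np.uint8),cv2.RETR_EXTERNAL,cv2.CHAIN_APPROX_NONE)
    q=max(cn,key=len).reshape(-1,2)
    zz=np.median(z[(l==i)&(z>z0)])
    # contour onto top plane
    pts=np.array([ray('top',a,b,zz)[:2]*1000 for a,b in q]).astype(np.float32)
    (x,y),(w,hh),a=cv2.minAreaRect(pts)
    if w<hh: a+=90
    a=(a+90)%180-90
    return round(x,1),round(y,1),round(max(w,hh),1),round(min(w,hh),1),'yaw',round(a,1),'z',round(zz*1000,1)
E
python3 - <<'E'
from m import *
p,d=[np.load('pics/top0.npz')[k] for k in'pd']; W=world('top',d)
for c in BOX: print(c,pedal(p,W,c,BOX[c],26))
print('bigs',pedal(p,W,'green',(184,294),35,.03,.09),pedal(p,W,'green',(112,262),35,.03,.09))
z=W[...,2]
def near(u,v,r):
    m=np.zeros(z.shape,bool);m[v-r[1]:v+r[1],u-r[0]:u+r[0]]=1;return m
def rect(m): 
    P=W[m][:,:2].astype(np.float32)*1000; return np.round(np.hstack([*cv2.minAreaRect(P)[:2],cv2.minAreaRect(P)[2]]),1)
print('bank',rect(near(184,204,(24,54))&(z>.02)&(z<.037)))
m=near(184,204,(24,54))&cmask(p,'red')&(z>.04)
n,l,st,ce=cv2.connectedComponentsWithStats(m.astype(np.uint8))
for i in range(1,n):
    if st[i,4]>5: P=W[l==i]*1000; t=P[P[:,2]>P[:,2].max()-8]; print('sw',np.round(t.mean(0),1),np.round(P.mean(0),1),P[:,2].max())
print('tray',rect(near(381,176,(56,50))&(z>.012)&(z<.027)))
m=near(418,192,(25,30))&(z>.055)
P=W[m]*1000;print('lever',len(P),np.round(P[P[:,2]>P[:,2].max()-6].mean(0),1),P[:,2].max(), np.round(P.mean(0),1))
for nm,uv in(('jar',(459,250)),('pickbox',(227,120)),('winder',(364,250))):
    print(nm,rect(near(*uv,(30,30))&(z>.012)))
a=cv2.resize(p[190:335,75:265],None,fx=4,fy=4,interpolation=2);cv2.imwrite('pics/greens.png',a[:,:,::-1])
a=cv2.resize(p[120:230,320:440],None,fx=5,fy=5,interpolation=2);cv2.imwrite('pics/tray.png',a[:,:,::-1])
E
```

```text
red (657.0, 53.9, 91.0, 39.2, 'yaw', 0.6, 'z', np.float64(40.2))
white (555.6, 33.7, 88.9, 39.5, 'yaw', 11.9, 'z', np.float64(40.3))
blue (536.4, 180.4, 89.2, 36.3, 'yaw', 1.3, 'z', np.float64(40.2))
yellow (425.3, 36.3, 89.5, 39.4, 'yaw', -12.5, 'z', np.float64(40.3))
green (421.4, 184.2, 89.3, 38.8, 'yaw', 13.8, 'z', np.float64(40.1))
bigs (246.2, 296.1, 122.8, 59.7, 'yaw', 2.2, 'z', np.float64(55.3)) (323.6, 482.1, 129.2, 56.2, 'yaw', -83.4, 'z', np.float64(55.5))
bank [477.3 312.2 236.   63.6   4.8]
sw [562.5 317.7  58.5] [561.1 317.   55.2] 61.565540350036144
sw [522.3 314.2  60. ] [520.9 313.7  55.2] 64.83171890461415
sw [483.  310.6  59.8] [481.2 310.   55.3] 64.34752509101128
sw [442.7 308.5  60.2] [441.5 307.1  56.6] 65.47867412083508
sw [402.7 305.4  59.9] [401.5 304.1  55.1] 64.8632904892421
tray [ 560.9 -200.9  232.9  251.9    3.2]
lever 393 [ 326.8   52.1 1310.2] 1310.154302084536 [ 512.9 -277.3  106.6]
jar [ 363.8 -184.4   67.4  474.2    0.8]
pickbox [527.3 158.4 443.  109.2  15.4]
winder [382.9 -60.3 212.5 134.1  84.2]
```

View pics/greens.png

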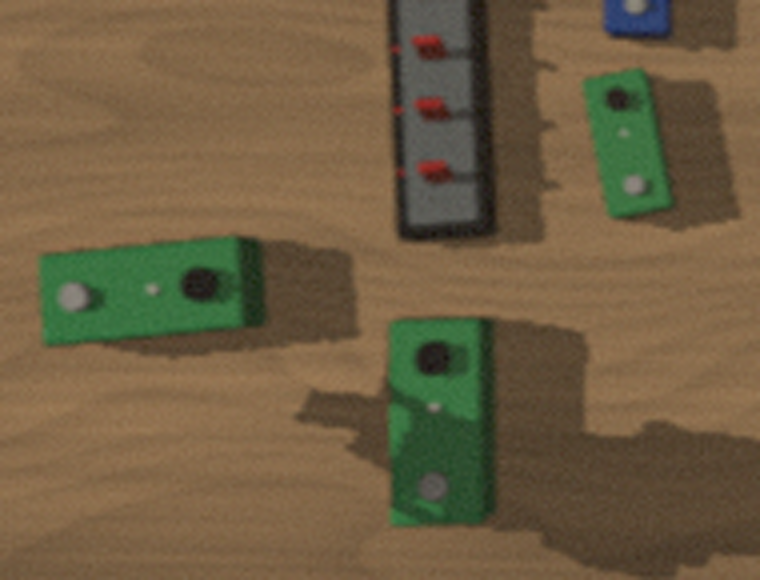

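View pics/tray.png

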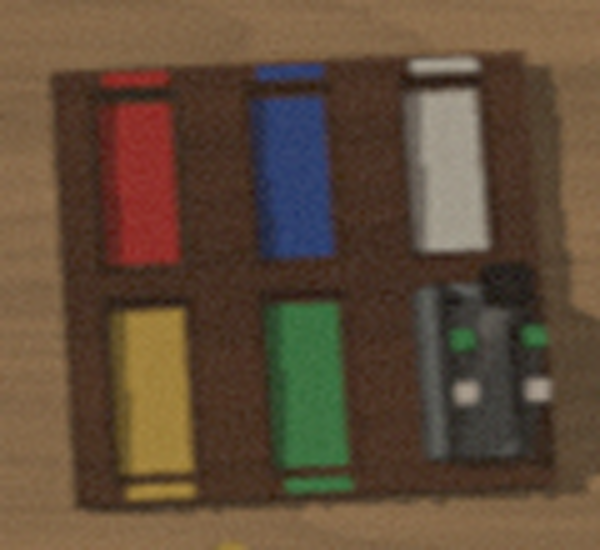

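The crop confirms (232,226) is the right green: 89x39 mm on top and 40 mm high. The decoys at (184,294) and (112,262) are about 125x58x55 mm. The tray crop shows all five pockets empty, with the black knob leaning to +x at about crop (507,285). I start with the sweep.

```bash
python3 -m inch '[[335,-270,-80,0,0,29],[335,-270,-80,0,0,29],[335,-270,-80,0,0,29],[335,-270,-80,0,0,29],[335,-270,-80,0,0,29],[335,-270,-80,0,0,29],[335,-270,-80,0,0,29],[335,-270,-80,0,0,29],[335,-270,-80,0,0,29],[335,-270,-80,0,0,29],[335,-270,-80,0,0,29],[335,-270,-80,0,0,29]]' 0
python3 - <<'E'
from m import *
print(pedal.__name__)
p,d=[np.load('pics/top0.npz')[k] for k in'pd']; W=world('top',d);z=W[...,2];W=W*1000
v,u=np.mgrid[:420,:560]
m=(abs(u-418)<25)&(abs(v-192)<35)&(z>.05)&(z<.2)&(p.max(2)<45);P=W[m];t=P[P[:,2]>95];print('knob',len(P),P.min(0),P.max(0),t.mean(0),len(t))
hs=cv2.cvtColor(p,cv2.COLOR_RGB2HSV).astype(int)
reg=(u>400)&(u<435)&(v>165)&(v<222)&(z>.03)&(z<.2)
for nm,mm in(('g',(hs[...,0]>45)&(hs[...,0]<85)&(hs[...,1]>100)&(hs[...,2]>60)),('w',(hs[...,1]<60)&(hs[...,2]>110))):
    n,l,st,ce=cv2.connectedComponentsWithStats((mm&reg).astype(np.uint8))
    for i in range(1,n): print(nm,st[i,4],ce[i].round(1),np.median(W[l==i],0).round(1))
# tray pts -> frame via knob, pockets
for c,s in(('red',(1,1)),('blue',(1,0)),('yellow',(-1,1)),('green',(-1,0)),('white',(1,-1))):
    R=np.deg2rad(3.2);x,y=s[0]*56,s[1]*82;print(c,np.round([560.9+x*np.cos(R)-y*np.sin(R),-200.9+x*np.sin(R)+y*np.cos(R)],1))
for c,b in(('red',(349,155)),('blue',(379,155)),('yellow',(350,198)),('green',(382,198))):
    m=cmask(p,c)&(abs(u-b[0])<12)&(abs(v-b[1])<20)&(z<.016);P=W[m][:,:2].astype(np.float32);print('floor',c,np.round(np.hstack(cv2.minAreaRect(P)),1))
E
```

```text
time: 1.6
position: [0.6017, 0.3236, 0.1617]
tool_rot: [-0.132, 3.138, 0.001]
ft_force: [0.3, -0.3, -0.9]
grip_width: 0.003
grip_force: 0.0
pedal
knob 100 [ 474.71505819 -305.74027285   51.60904371] [ 550.39533523 -262.85359705  118.86514879] [ 540.9282281  -282.41580368  111.45766842] 67
g 14 [426.4 186.9] [ 519.7 -303.2   84.7]
g 17 [412.1 187.6] [ 516.7 -266.9   85. ]
w 20 [413.  198.1] [ 492.  -269.9   82.1]
w 18 [427.  197.5] [ 493.6 -304.1   82.9]
red [ 612.2 -115.9]
blue [ 616.8 -197.8]
yellow [ 500.4 -122.2]
green [ 505. -204.]
white [ 621.4 -279.6]
floor red [ 615.7 -116.8   98.4   41.7    4. ]
floor blue [ 616.9 -199.4   83.    34.8    3. ]
floor yellow [ 500.5 -126.5   85.4   32.8    3.8]
floor green [ 499.9 -206.    94.6   37.4    3.4]
```

```bash
python3 -m inch '[[0,0,-45,0,0,0],[0,0,-89,0,0,0],[0,0,-89,0,0,0],[0,0,-89,0,0,0],[-25,-2,-89,0,0,0],[-50,-4,-89,0,0,0],[-75,-6,-89,0,0,0],[-100,-8,-89,0,0,0],[-125,-10,-89,0,0,0],[-150,-12,-89,0,0,0],[-175,-14,-89,0,0,0],[-200,-16,-89,0,0,0],[-225,-18,-89,0,0,0],[-249,-20,-89,0,0,0],[-249,-20,-89,0,0,0],[-249,-20,-89,0,0,0],[-249,-20,0,0,0,0],[-249,-20,80,0,0,0],[-249,-20,80,0,0,0]]'
python3 - <<'E'
from m import *
p,d=shot('top','top1');W=world('top',d)*1000;z=W[...,2]
v,u=np.mgrid[:420,:560]
m=(abs(u-184)<24)&(abs(v-204)<54)&cmask(p,'red')&(z>34)
n,l,st,ce=cv2.connectedComponentsWithStats(m.astype(np.uint8))
for i in range(1,n):
    if st[i,4]>4:P=W[l==i];print(ce[i].round(),P.mean(0).round(1),P[:,2].max().round(1))
cv2.imwrite('pics/bank1.png',cv2.resize(p[140:270,140:330],None,fx=4,fy=4)[:,:,::-1])
E
```

```text
time: 3.98
position: [0.3552, 0.3031, 0.2453]
tool_rot: [-0.127, 3.135, 0.005]
ft_force: [-0.4, 0.0, -0.1]
grip_width: 0.009
grip_force: 0.0
[182. 178.] [542.5 315.8  42. ] 51.7
[182. 193.] [494.9 301.2  94.3] 1310.2
[183. 209.] [462.9 309.   41.7] 48.8
[183. 224.] [423.  306.5  41.9] 51.9
```

View pics/bank1.png

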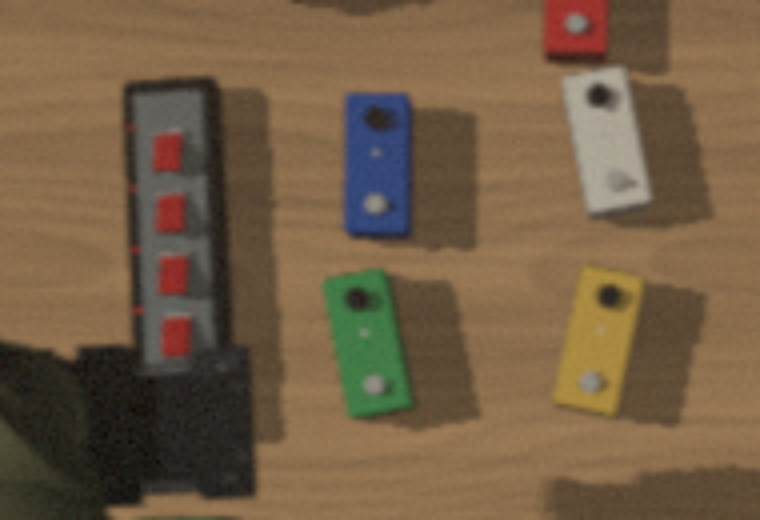

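The four visible paddles lie flat (off), at crop (168,152), (170,213), (173,274) and (177,335). The fifth is under the hand, so I check it after moving to the lever.

```bash
python3 -m inch '[[50,-60,0,0,0,0],[90,-120,0,0,0,0],[110,-180,0,0,0,0],[120,-240,0,0,0,0],[130,-300,0,0,0,0],[140,-350,0,0,0,0],[150,-400,0,0,0,0],[160,-450,0,0,0,-1.5],[170,-500,0,0,0,-1.5],[180,-550,-20,0,0,-1.5],[186,-586,-45,0,0,-1.5],[186,-586,-45,0,0,-1.5],[186,-586,-45,0,0,-1.5],[186,-586,-45,0,0,-1.5]]' 60
python3 - <<'E'
from m import *
p,d=shot('top','top2');W=world('top',d)*1000;z=W[...,2]
v,u=np.mgrid[:420,:560]
m=(abs(u-184)<24)&(abs(v-204)<54)&cmask(p,'red')&(z>34)
n,l,st,ce=cv2.connectedComponentsWithStats(m.astype(np.uint8))
for i in range(1,n):
    if st[i,4]>4:P=W[l==i];print(ce[i].round(),P.mean(0).round(1),P[:,2].max().round(1))
p2,d=shot('scene','scene2');W=world('scene',d)*1000
v,u=np.mgrid[:420,:560]
m=(u>140)&(u<220)&(v>220)&(v<300)&(p2.max(2)<40)&(W[...,2]>90)&(W[...,2]<125)
P=W[m];print('knob',len(P),np.median(P,0).round(1),P.min(0).round(),P.max(0).round())
a=np.hstack([cv2.resize(p[140:270,160:240],(320,520)),cv2.resize(p2[210:310,135:235],(470,520))])
cv2.imwrite('pics/c2.png',a[:,:,::-1])
E
```

```text
time: 5.78
position: [0.5404, -0.2823, 0.1973]
tool_rot: [-0.091, 3.138, 0.0]
ft_force: [0.9, -0.3, 0.1]
grip_width: 0.69
grip_force: 0.0
[182. 178.] [542.6 315.5  42.4] 50.7
[182. 193.] [502.5 312.1  42. ] 49.2
[183. 208.] [463.4 309.3  41.6] 50.2
[184. 224.] [422.7 306.2  42.5] 49.0
[184. 240.] [383.4 302.5  42.4] 51.0
  return _methods._mean(a, axis=axis, dtype=dtype,
  ret = um.true_divide(
Traceback (most recent call last):
ValueError: zero-size array to reduction operation minimum which has no identity
```

All five switches are off. Now I pinch the knob.

```bash
python3 -m inch '[[0,-1,-40,0,0,0],[0,-1,-70,0,0,0],[0,-1,-90,0,0,0],[0,-1,-93,0,0,0],[0,-1,-93,0,0,0]]' 60 && python3 -m inch '[[0,0,0,0,0,0],[0,0,0,0,0,0],[0,0,0,0,0,0],[0,0,0,0,0,0],[0,0,0,0,0,0],[0,0,0,0,0,0],[0,0,0,0,0,0],[0,0,0,0,0,0]]' 0 20
```

```text
time: 6.5
position: [0.54, -0.2847, 0.1042]
tool_rot: [-0.089, 3.139, -0.001]
ft_force: [0.5, 0.4, 0.2]
grip_width: 0.689
grip_force: 0.0
time: 7.5
position: [0.5393, -0.2866, 0.1035]
tool_rot: [-0.086, 3.139, -0.005]
ft_force: [2.0, -5.8, -2.1]
grip_width: 0.256
grip_force: 20.0
```

```bash
python3 -m inch '[[-5,-2,2,0,0,0],[-10,-2,3,0,0,0],[-15,-2,4.5,0,0,0],[-20,-3,5.5,0,0,0],[-25,-3,6,0,0,0],[-30,-3,6,0,0,0],[-35,-4,6,0,0,0],[-40,-4,5,0,0,0],[-45,-4,4,0,0,0],[-50,-5,3,0,0,0],[-55,-5,1.5,0,0,0],[-56,-5,1,0,0,0],[-56,-5,1,0,0,0],[-56,-5,1,0,0,0]]' ; python3 -m inch '[[0,0,0,0,0,0],[0,0,0,0,0,0],[0,0,0,0,0,0],[0,0,0,0,0,0]]' 45
```

```text
time: 9.25
position: [0.4823, -0.2898, 0.1042]
tool_rot: [0.087, -3.138, -0.001]
ft_force: [-1.6, -2.4, 5.8]
grip_width: 0.251
grip_force: 20.0
time: 9.75
position: [0.4832, -0.2892, 0.104]
tool_rot: [0.089, -3.14, -0.001]
ft_force: [-0.4, 0.2, -1.2]
grip_width: 0.507
grip_force: 0.0
```

```bash
python3 -m inch '[[0,0,50,0,0,0],[0,50,100,0,0,0],[0,110,120,0,0,0],[0,160,120,0,0,0],[0,200,120,0,0,0],[0,200,120,0,0,0],[0,200,120,0,0,0]]' 75
cat > look.py <<'E'
from m import *
import sys
p,d=shot('top',sys.argv[1]);W=world('top',d)
for c in BOX:
    try: print(c,pedal(p,W,c,BOX[c],34))
    except Exception as e: print(c,'none',e)
z=W[...,2];W=W*1000;v,u=np.mgrid[:420,:560]
m=(u>398)&(u<440)&(v>160)&(v<225)&(z>.095)&(z<.13)&(p.max(2)<50);P=W[m]
if len(P): print('knob',len(P),P.mean(0).round(1),P.min(0).round(),P.max(0).round())
E
python3 look.py top3
```

```text
time: 10.62
position: [0.4832, -0.0903, 0.2243]
tool_rot: [0.088, -3.14, 0.001]
ft_force: [0.4, -0.1, -0.6]
grip_width: 0.86
grip_force: 0.0
red (657.0, 53.9, 91.0, 39.3, 'yaw', 0.6, 'z', np.float64(40.2))
white (555.6, 33.6, 89.0, 40.1, 'yaw', 12.3, 'z', np.float64(40.1))
blue (536.4, 180.4, 89.3, 36.3, 'yaw', 1.3, 'z', np.float64(40.2))
yellow (425.2, 36.3, 89.0, 39.5, 'yaw', -11.6, 'z', np.float64(40.2))
green (421.1, 183.7, 88.2, 38.5, 'yaw', 12.8, 'z', np.float64(40.1))
knob 86 [ 487.3 -285.4  115.6] [ 478. -297.  103.] [ 498. -275.  121.]
```

Run:
```python
from h import *
p2,d=shot('scene','scene3');p=np.load('pics/top3.npz')['p']
a=np.hstack([cv2.resize(p[160:225,395:445],(380,494)),cv2.resize(p2[225:290,150:205],(418,494))])
cv2.imwrite('pics/c3.png',a[:,:,::-1])
```

```text
(no output)
```

View pics/c3.png

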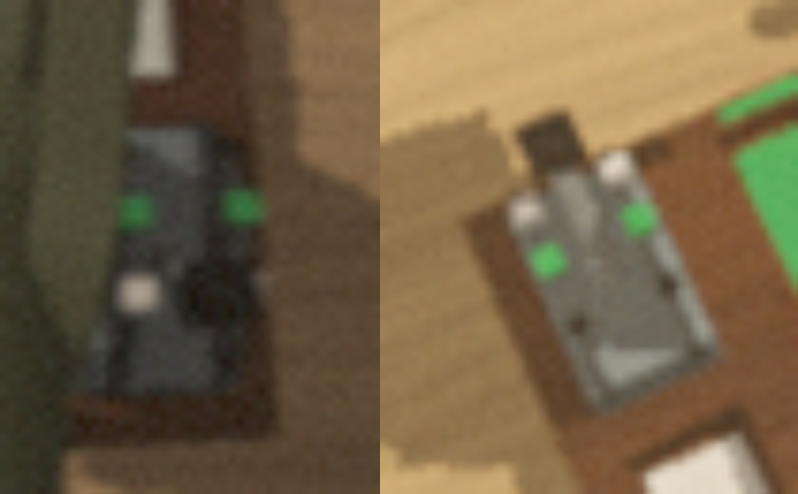

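Scene crop: the knob at (552,140) leans to the white side and the arm runs between the white marks (525,210) and (615,167). The camera angle reading is about 0.05 rad, so I nudge it gently to the stop at -0.03 rad, which is still inside the notch.

```bash
python3 -m inch '[[15,-60,0,0,0,0],[25,-120,0,0,0,0],[36,-160,0,0,0,0],[36,-198,-20,0,0,0],[36,-198,-60,0,0,0],[36,-198,-90,0,0,0],[36,-198,-106,0,0,0],[36,-198,-106,0,0,0],[30,-198,-106,0,0,0],[26,-198,-106,0,0,0],[24,-198,-106,0,0,0],[22,-198,-106,0,0,0],[20,-198,-106,0,0,0],[20,-198,-106,0,0,0]]' 0 && python3 -m inch '[[-1,0,0,0,0,0],[-2,0,0,0,0,0],[-2,0,0,0,0,0]]'
```

```text
time: 12.48
position: [0.5048, -0.2878, 0.1189]
tool_rot: [-0.089, 3.137, -0.002]
ft_force: [4.3, -2.1, -1.6]
grip_width: -0.001
grip_force: 2.3
time: 12.85
position: [0.5046, -0.2877, 0.1191]
tool_rot: [-0.09, 3.134, -0.004]
ft_force: [8.7, -2.9, -4.1]
grip_width: 0.01
grip_force: 4.4
```

It is against the stop: the force rises to 8.7 N with no motion. Now the red pedal.

```bash
python3 -m inch '[[10,0,10,0,0,0],[10,0,60,0,0,0],[20,50,90,0,0,0],[50,105,90,0,0,0],[80,160,90,0,0,-2.6],[110,215,90,0,0,-2.6],[135,270,90,0,0,-2.6],[155,320,60,0,0,-2.6],[155,340,20,0,0,-2.6],[155,340,-30,0,0,-2.6],[155,340,-60,0,0,-2.6],[155,340,-60,0,0,-2.6],[155,340,-60,0,0,-2.6]]' 75 50
```

```text
time: 14.48
position: [0.6572, 0.0523, 0.0598]
tool_rot: [-0.017, 3.14, 0.0]
ft_force: [0.7, 0.2, 0.9]
grip_width: 0.863
grip_force: 0.0
```

```bash
python3 -m inch '[[0,0,-12,0,0,0],[0,0,-24,0,0,0],[0,0,-24,0,0,0]]' && python3 -m inch '[[0,0,0,0,0,0],[0,0,0,0,0,0],[0,0,0,0,0,0],[0,0,0,0,0,0],[0,0,0,0,0,0],[0,0,0,0,0,0],[0,0,0,0,0,0],[0,0,20,0,0,0],[0,0,60,0,0,0],[0,0,60,0,0,0],[0,0,60,0,0,0]]' 0 50
```

```text
time: 14.85
position: [0.6552, 0.0525, 0.0329]
tool_rot: [0.017, -3.139, 0.0]
ft_force: [0.2, -0.0, 0.2]
grip_width: 0.858
grip_force: 0.0
time: 16.23
position: [0.6558, 0.0527, 0.0941]
tool_rot: [0.017, -3.141, -0.001]
ft_force: [-0.9, 0.1, -3.0]
grip_width: 0.479
grip_force: 49.9
```

```bash
python3 -m inch '[[-12,-40,0,0,0,2.6],[-24,-85,0,0,0,2.6],[-36,-130,0,0,0,2.6],[-43.5,-170,0,0,0,2.6],[-43.5,-170,0,0,0,2.6],[-43.5,-170,0,0,0,2.6],[-43.5,-170,-15,0,0,2.6],[-43.5,-170,-25,0,0,2.6],[-43.5,-170,-32,0,0,2.6],[-43.5,-170,-38,0,0,2.6],[-43.5,-170,-38,0,0,2.6]]'
```

```text
time: 17.6
position: [0.6125, -0.1174, 0.0557]
tool_rot: [0.088, -3.139, -0.0]
ft_force: [0.3, 0.4, -2.3]
grip_width: 0.474
grip_force: 49.9
```

```bash
python3 -m inch '[[0,0,-2,0,0,0],[0,0,-4,0,0,0],[0,0,-5,0,0,0],[0,0,-5,0,0,0]]'; python3 -m inch '[[0,0,-2,0,0,0],[0,0,-4,0,0,0],[0,0,-4,0,0,0]]'
```

```text
time: 18.1
position: [0.6131, -0.1179, 0.0536]
tool_rot: [-0.087, 3.139, 0.001]
ft_force: [-7.1, 2.0, 9.2]
grip_width: 0.474
grip_force: 49.9
time: 18.48
position: [0.6124, -0.1184, 0.0495]
tool_rot: [0.087, -3.14, -0.001]
ft_force: [-7.2, -0.5, 10.1]
grip_width: 0.479
grip_force: 50.0
```

```bash
python3 -m inch '[[-2,0,0,0,0,0],[-3,0,-1,0,0,0],[-3,0,-2,0,0,0],[-3,0,-2,0,0,0]]'; python3 -m inch '[[0,0,-2,0,0,0],[0,0,-4,0,0,0],[0,0,-4,0,0,0]]'
```

```text
time: 18.98
position: [0.6116, -0.1184, 0.0479]
tool_rot: [-0.087, 3.136, -0.001]
ft_force: [-2.9, -1.1, 7.8]
grip_width: 0.476
grip_force: 50.0
time: 19.35
position: [0.611, -0.1185, 0.0459]
tool_rot: [-0.087, 3.137, 0.001]
ft_force: [-9.1, 0.5, 23.2]
grip_width: 0.479
grip_force: 50.0
```

```bash
python3 -m inch '[[-2,0,2,0,0,0],[-2,0,2,0,0,0],[-2,0,2,0,0,0],[-2,0,2,0,0,0]]'
python3 - <<'E'
from h import *
s=ctrl.get_state();print(s['torque'],s['ft_force'],s['position'])
p,d=shot('scene','s4');cv2.imwrite('pics/c4.png',cv2.resize(p[200:330,150:310],None,fx=4.5,fy=4.5)[:,:,::-1])
E
```

```text
time: 19.85
position: [0.6101, -0.1182, 0.0459]
tool_rot: [-0.088, 3.135, -0.001]
ft_force: [-1.4, -0.2, 9.4]
grip_width: 0.478
grip_force: 50.0
[-0.0575749  -0.04756034 -0.06102841] [-1.44247158 -0.15251183  9.43447755] [ 0.6100528  -0.11818338  0.04586919]
```

View pics/c4.png

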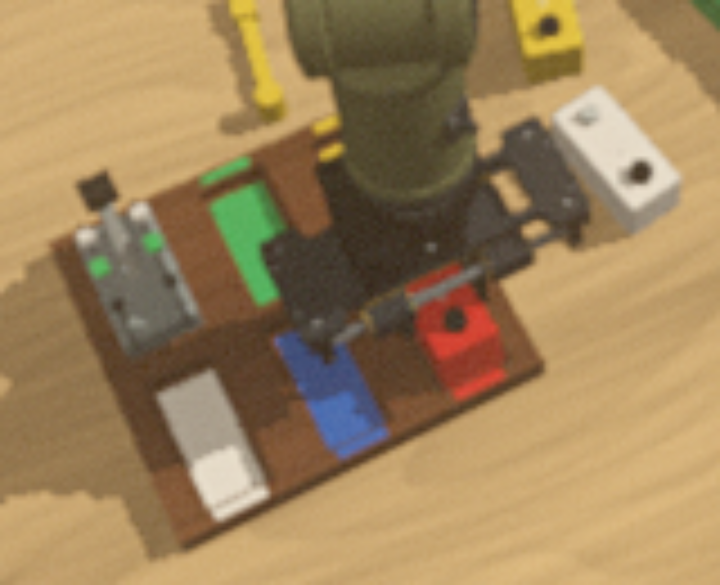

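The red pedal at crop (455,340) is partly in its pocket, with its long axis along it. I keep lowering it.

```bash
python3 -m inch '[[0,0,-3,0,0,0],[0,0,-5,0,0,0],[0,0,-6,0,0,0],[0,0,-6,0,0,0]]'
python3 - <<'E'
from h import *
s=ctrl.get_state();print(s['torque'],s['ft_force'],s['position'])
E
```

```text
time: 20.4
position: [0.6102, -0.1183, 0.0456]
tool_rot: [-0.087, 3.135, 0.004]
ft_force: [-17.4, 3.3, 45.3]
grip_width: 0.479
grip_force: 50.0
[0.78731871 3.22578922 0.03838387] [-17.44548197   3.28897244  45.33414259] [ 0.61015968 -0.11830593  0.04557918]
```

```bash
python3 -m inch '[[-2,0,4,0,0,0],[-4,0,4,0,0,0],[-4,0,4,0,0,0],[-5,0,2,0,0,0],[-5,0,2,0,0,0]]'
python3 - <<'E'
from h import *
s=ctrl.get_state();print(s['torque'],s['ft_force'],s['position'])
E
```

```text
time: 21.02
position: [0.6092, -0.1181, 0.0457]
tool_rot: [-0.088, 3.127, -0.001]
ft_force: [0.3, 1.3, 22.9]
grip_width: 0.479
grip_force: 50.0
[ 0.26444668 -0.06114563 -0.04044776] [ 0.30067378  1.25247566 22.85514826] [ 0.60918706 -0.11805351  0.04568668]
```

```bash
cat > seat.py <<'E'
from m import *
import sys
c=sys.argv[1]; ctr={'red':(612,-117),'blue':(616.5,-199),'yellow':(500,-124),'green':(504.5,-206),'white':(621,-281)}[c]
for n in('scene','top'):
    p,d=ctrl.get_image(n);W=world(n,d)*1000
    m=cmask(p,c)&(abs(W[...,0]-ctr[0])<60)&(abs(W[...,1]-ctr[1])<36)&(W[...,2]<90)&(W[...,2]>25)
    P=W[m]
    if len(P)<15: print(n,'few',len(P));continue
    print(n,len(P),'z pct',np.percentile(P[:,2],[10,50,80,95]).round(1),'x',np.percentile(P[:,0],[1,99]).round(1),'y',np.percentile(P[:,1],[1,99]).round(1))
    t=P[P[:,2]>np.percentile(P[:,2],50)-3]; t=t[t[:,2]<np.percentile(P[:,2],50)+3]
    A=np.c_[t[:,:2]-ctr,np.ones(len(t))];k=np.linalg.lstsq(A,t[:,2],rcond=None)[0];print('  slope deg x,y',np.degrees(k[:2]).round(2),'z at ctr',k[2].round(1), 'ctr',np.round(cv2.minAreaRect(t[:,:2].astype(np.float32))[0],1), np.round(cv2.minAreaRect(t[:,:2].astype(np.float32))[1:][0],1),round(cv2.minAreaRect(t[:,:2].astype(np.float32))[2],1))
E
python3 seat.py red
```

```text
scene 284 z pct [36.1 53.2 57.5 61. ] x [597.9 662.1] y [-139.5  -97. ]
  slope deg x,y [0.86 0.78] z at ctr 53.3 ctr [ 629.6 -119.1] [62.8 40.9] 3.2
top few 0
```

```bash
python3 -m inch '[[1,0,6,0,0,0],[1,0,6,0,0,0],[1,0,6,0,0,0],[1,0,6,0,0,0]]'; python3 -m inch '[[0,0,0,0,0,0],[0,0,0,0,0,0],[0,0,0,0,0,0],[0,0,0,0,0,0]]' 55; python3 seat.py red
```

```text
time: 21.62
position: [0.6052, -0.1173, 0.0456]
tool_rot: [-0.089, 3.138, -0.0]
ft_force: [5.9, 0.0, 1.7]
grip_width: 0.479
grip_force: 50.0
time: 22.12
position: [0.6033, -0.1176, 0.0449]
tool_rot: [0.088, -3.139, -0.0]
ft_force: [-0.0, -0.1, 0.7]
grip_width: 0.63
grip_force: 0.0
scene 295 z pct [36.5 45.4 47.9 50.1] x [590.2 659. ] y [-139.4  -96.9]
  slope deg x,y [ 0.09 -0.39] z at ctr 45.6 ctr [ 624.2 -117.5] [70.2 41.9] 2.5
top few 9
```

Red dropped flush (top at 45.6 mm, level). Next is blue.

```bash
python3 -m inch '[[0,0,30,0,0,0],[0,0,80,0,0,0],[-10,50,110,0,0,-2],[-22,105,110,0,0,-2],[-35,160,110,0,0,-2],[-45,210,110,0,0,-2],[-60,265,100,0,0,-2],[-67,298,70,0,0,-2],[-67,298,40,0,0,-2],[-67,298,15,0,0,-2],[-67,298,15,0,0,-2],[-67,298,15,0,0,-2]]' 80; python3 -m inch '[[0,0,-12,0,0,0],[0,0,-25,0,0,0],[0,0,-25,0,0,0],[0,0,-25,0,0,0]]'
```

```text
time: 23.72
position: [0.5376, 0.1805, 0.0613]
tool_rot: [-0.033, 3.14, 0.001]
ft_force: [0.3, 0.2, -0.2]
grip_width: 0.919
grip_force: 0.0
time: 24.22
position: [0.5369, 0.1805, 0.0352]
tool_rot: [0.033, -3.141, 0.0]
ft_force: [-0.2, -0.6, 0.3]
grip_width: 0.921
grip_force: 0.0
```

```bash
python3 -m inch '[[0,0,0,0,0,0],[0,0,0,0,0,0],[0,0,0,0,0,0],[0,0,0,0,0,0],[0,0,0,0,0,0],[0,0,0,0,0,0],[0,0,0,0,0,0]]' 0 50; python3 look.py top4
```

```text
time: 25.1
position: [0.5368, 0.1803, 0.0353]
tool_rot: [0.033, -3.141, 0.0]
ft_force: [-0.3, 0.2, 0.9]
grip_width: 0.489
grip_force: 48.6
red none attempt to get argmax of an empty sequence
white (579.8, 38.6, 40.7, 39.7, 'yaw', -78.4, 'z', np.float64(40.4))
blue none attempt to get argmax of an empty sequence
yellow (424.9, 36.6, 89.2, 40.2, 'yaw', -11.8, 'z', np.float64(40.2))
green none attempt to get argmax of an empty sequence
knob 79 [ 479.6 -285.5  113.9] [ 471. -298.  102.] [ 491. -275.  122.]
```

```bash
python3 -m inch '[[0,0,30,0,0,0],[0,0,80,0,0,0],[10,-50,90,0,0,2],[20,-105,90,0,0,2],[30,-160,90,0,0,2],[40,-215,90,0,0,2],[55,-270,90,0,0,2],[65,-325,90,0,0,2],[77,-380,80,0,0,2],[77,-380,50,0,0,2],[77,-380,25,0,0,2],[77,-380,25,0,0,2],[77,-380,25,0,0,2]]'; python3 -m inch '[[0,0,-4,0,0,0],[0,0,-6,0,0,0],[0,0,-6,0,0,0]]'
```

```text
time: 26.78
position: [0.6142, -0.1993, 0.0609]
tool_rot: [-0.089, 3.14, -0.0]
ft_force: [-0.4, -0.6, -0.8]
grip_width: 0.485
grip_force: 48.6
time: 27.15
position: [0.6142, -0.1994, 0.0551]
tool_rot: [-0.089, 3.139, 0.001]
ft_force: [-2.5, 1.2, 2.3]
grip_width: 0.485
grip_force: 48.7
```

```bash
python3 -m inch '[[-2,0,-2,0,0,0],[-3,0,-4,0,0,0],[-3,0,-6,0,0,0],[-3,0,-6,0,0,0],[-3,0,-6,0,0,0]]'
```

```text
time: 27.78
position: [0.6124, -0.1992, 0.0503]
tool_rot: [-0.089, 3.137, 0.001]
ft_force: [-1.9, 1.8, 7.9]
grip_width: 0.479
grip_force: 50.0
```

```bash
python3 -m inch '[[-1,1,-2,0,0,0],[-2,1,-2,0,0,0],[-3,1,-2,0,0,0],[-3,1,-2,0,0,0]]'; python3 -m inch '[[0,0,-2,0,0,0],[0,0,-4,0,0,0],[0,0,-4,0,0,0]]'
```

```text
time: 28.28
position: [0.6103, -0.1989, 0.0482]
tool_rot: [-0.088, 3.135, -0.002]
ft_force: [3.1, -0.6, 6.7]
grip_width: 0.478
grip_force: 50.0
time: 28.65
position: [0.6097, -0.199, 0.0461]
tool_rot: [-0.088, 3.136, 0.0]
ft_force: [-3.9, 2.4, 19.0]
grip_width: 0.482
grip_force: 50.0
```

```bash
python3 -m inch '[[0,0,4,0,0,0],[0,0,5,0,0,0],[0,0,5,0,0,0]]'; python3 -m inch '[[0,0,0,0,0,0],[0,0,0,0,0,0],[0,0,0,0,0,0],[0,0,0,0,0,0]]' 55; python3 seat.py blue
```

```text
time: 29.02
position: [0.6069, -0.1987, 0.0464]
tool_rot: [0.088, -3.138, 0.0]
ft_force: [-0.5, -0.8, -1.4]
grip_width: 0.476
grip_force: 50.0
time: 29.52
position: [0.6079, -0.1984, 0.0473]
tool_rot: [-0.088, 3.14, 0.0]
ft_force: [-0.2, 0.4, 0.3]
grip_width: 0.632
grip_force: 0.0
scene 188 z pct [41.8 45.5 47.5 49.4] x [596.6 662.3] y [-217.3 -178. ]
  slope deg x,y [ 0.08 -0.77] z at ctr 45.7 ctr [ 629.9 -199.3] [68.2 39. ] 6.7
top 30 z pct [40.6 44.4 47.4 48.7] x [628.8 664.1] y [-188.4 -178.5]
  slope deg x,y [-1.86  6.  ] z at ctr 43.5 ctr [ 643.9 -182.8] [ 8.7 30.4] 89.8
```

Blue is seated (top at 45.7 mm). I lift and take a fresh look before white.

```bash
python3 -m inch '[[0,0,30,0,0,0],[0,0,80,0,0,0],[0,0,100,0,0,4],[0,0,100,0,0,9],[0,0,100,0,0,9]]' 80; python3 look.py top5
```

```text
time: 30.25
position: [0.6079, -0.1985, 0.1476]
tool_rot: [-0.333, 3.123, 0.0]
ft_force: [0.2, 0.6, -0.7]
grip_width: 0.919
grip_force: 0.0
red none attempt to get argmax of an empty sequence
white (555.6, 33.8, 89.1, 40.2, 'yaw', 11.9, 'z', np.float64(40.2))
blue none attempt to get argmax of an empty sequence
yellow (425.0, 36.0, 89.2, 39.1, 'yaw', -11.8, 'z', np.float64(40.2))
green (447.1, 157.9, 89.5, 38.2, 'yaw', 12.4, 'z', np.float64(40.5))
knob 36 [ 478.4 -291.8  114. ] [ 471. -298.  107.] [ 488. -286.  119.]
```

Green has been knocked to about (447,158), so I will use that position. I pick white now.

```bash
python3 -m inch '[[-12,55,0,0,0,0],[-24,110,0,0,0,0],[-36,165,0,0,0,0],[-48,215,0,0,0,0],[-52,232,-40,0,0,0],[-52,232,-80,0,0,0],[-52,232,-100,0,0,0],[-52,232,-112,0,0,0],[-52,232,-112,0,0,0],[-52,232,-112,0,0,0]]'; python3 -m inch '[[0,0,0,0,0,0],[0,0,0,0,0,0],[0,0,0,0,0,0],[0,0,0,0,0,0],[0,0,0,0,0,0],[0,0,0,0,0,0],[0,0,0,0,0,0],[0,0,30,0,0,0],[0,0,80,0,0,0],[0,0,90,0,0,0],[0,0,90,0,0,0]]' 0 50
```

```text
time: 31.55
position: [0.5566, 0.0334, 0.0362]
tool_rot: [-0.333, 3.122, 0.0]
ft_force: [-0.1, 0.4, -0.3]
grip_width: 0.92
grip_force: 0.0
time: 32.92
position: [0.5557, 0.0339, 0.1252]
tool_rot: [-0.335, 3.123, 0.001]
ft_force: [0.6, 0.4, -1.9]
grip_width: 0.479
grip_force: 50.0
```

```bash
python3 -m inch '[[20,-50,0,0,0,-4],[35,-105,0,0,0,-9],[50,-160,0,0,0,-9],[61,-215,0,0,0,-9],[61,-265,0,0,0,-9],[61,-315,0,0,0,-9],[61,-315,-30,0,0,-9],[61,-315,-55,0,0,-9],[61,-315,-66,0,0,-9],[61,-315,-70,0,0,-9],[61,-315,-70,0,0,-9],[61,-315,-70,0,0,-9]]'; python3 -m inch '[[0,0,-2,0,0,0],[0,0,-5,0,0,0],[0,0,-6,0,0,0],[0,0,-6,0,0,0]]'
```

```text
time: 34.42
position: [0.6174, -0.2815, 0.0557]
tool_rot: [-0.089, 3.139, -0.001]
ft_force: [0.2, -1.0, -2.6]
grip_width: 0.481
grip_force: 50.0
time: 34.92
position: [0.6192, -0.2814, 0.0523]
tool_rot: [-0.089, 3.135, -0.001]
ft_force: [0.6, 0.1, 9.5]
grip_width: 0.482
grip_force: 50.0
```

```bash
python3 -m inch '[[-2,0,0,0,0,0],[-4,0,-1,0,0,0],[-4,0,-2,0,0,0],[-4,0,-2,0,0,0]]'; python3 -m inch '[[-1,0,-2,0,0,0],[-2,0,-3,0,0,0],[-2,0,-3,0,0,0]]'
```

```text
time: 35.42
position: [0.6188, -0.2814, 0.0523]
tool_rot: [-0.091, 3.128, -0.003]
ft_force: [4.8, 2.6, 10.9]
grip_width: 0.48
grip_force: 50.0
time: 35.8
position: [0.6193, -0.2814, 0.0505]
tool_rot: [-0.092, 3.123, -0.005]
ft_force: [8.5, 0.9, 12.7]
grip_width: 0.477
grip_force: 50.0
```

```bash
python3 -m inch '[[2,0,1,0,0,0],[4,0,1,0,0,0],[4,0,1,0,0,0],[4,0,-1,0,0,0],[4,0,-3,0,0,0],[4,0,-3,0,0,0]]'; python3 seat.py white
```

```text
time: 36.55
position: [0.6207, -0.2814, 0.0474]
tool_rot: [-0.09, 3.128, -0.002]
ft_force: [3.1, 2.4, 17.5]
grip_width: 0.478
grip_force: 50.0
scene 234 z pct [43.  48.5 52.2 55. ] x [612.  668.6] y [-300.9 -260.4]
  slope deg x,y [-1.94 -0.78] z at ctr 49.2 ctr [ 639.4 -281.5] [59.  40.7] 3.6
top few 0
```

```bash
python3 -m inch '[[1,0,4,0,0,0],[1,0,5,0,0,0],[1,0,5,0,0,0]]'; python3 -m inch '[[0,0,0,0,0,0],[0,0,0,0,0,0],[0,0,0,0,0,0],[0,0,0,0,0,0]]' 55; python3 seat.py white
```

```text
time: 37.02
position: [0.618, -0.2816, 0.0477]
tool_rot: [-0.089, 3.136, -0.001]
ft_force: [4.2, 1.4, 6.0]
grip_width: 0.48
grip_force: 50.0
time: 37.52
position: [0.6152, -0.2815, 0.0457]
tool_rot: [0.088, -3.139, -0.0]
ft_force: [-0.2, -0.3, -0.2]
grip_width: 0.628
grip_force: 0.0
scene 235 z pct [42.4 48.2 51.4 54.8] x [608.8 665.6] y [-300.9 -260.8]
  slope deg x,y [-3.3  -0.06] z at ctr 49.6 ctr [ 636.6 -281.6] [59.7 40.7] 2.9
top 16 z pct [45.4 50.4 51.4 52.4] x [636.4 671.7] y [-279.3 -265.2]
  slope deg x,y [-6.25  5.66] z at ctr 51.9 ctr [ 642.7 -268.3] [14.3  6.4] 19.9
```

White is tilted about 3°, its -x end caught on the rim. I regrip it, shift +x and let it drop.

```bash
python3 -m inch '[[0,0,0,0,0,0],[0,0,0,0,0,0],[0,0,0,0,0,0],[0,0,0,0,0,0],[0,0,0,0,0,0]]' 0 30;  python3 -m inch '[[1,0,0,0,0,0],[2,0,0,0,0,0],[4,0,0,0,0,0],[4,0,0,0,0,0],[4,0,0,0,0,0]]'; python3 -m inch '[[0,0,0,0,0,0],[0,0,0,0,0,0],[0,0,0,0,0,0],[0,0,0,0,0,0]]' 55; python3 seat.py white
```

```text
time: 38.25
position: [0.6159, -0.2815, 0.0463]
tool_rot: [-0.088, 3.14, 0.0]
ft_force: [0.7, 0.2, 1.1]
grip_width: 0.48
grip_force: 30.0
time: 38.88
position: [0.6201, -0.2815, 0.0463]
tool_rot: [-0.088, 3.14, -0.0]
ft_force: [-0.2, -0.3, -1.8]
grip_width: 0.483
grip_force: 30.0
time: 39.38
position: [0.6198, -0.2815, 0.0463]
tool_rot: [-0.088, 3.14, 0.0]
ft_force: [-0.1, 0.4, 0.1]
grip_width: 0.629
grip_force: 0.0
scene 234 z pct [43.  48.5 51.8 54.9] x [612.4 670.1] y [-300.7 -260.4]
  slope deg x,y [-2.89 -0.62] z at ctr 50.0 ctr [ 640.7 -281.2] [59.  40.6] 0.9
top few 8
```

```bash
python3 -m inch '[[0,0,30,0,0,0],[0,30,80,0,0,0],[0,80,110,0,0,0],[0,130,110,0,0,0],[0,160,110,0,0,0],[0,160,110,0,0,0]]'; for c in red blue white; do echo $c;python3 seat.py $c;done
python3 - <<'E'
from h import *
p,d=shot('scene','s6');cv2.imwrite('pics/c6.png',cv2.resize(p[240:325,160:245],None,fx=6,fy=6)[:,:,::-1])
E
```

```text
time: 40.22
position: [0.6204, -0.1172, 0.1563]
tool_rot: [-0.098, 3.14, 0.003]
ft_force: [-0.4, -0.5, 0.4]
grip_width: 0.63
grip_force: 0.0
red
scene 417 z pct [39.4 44.9 47.7 50.2] x [567.6 659.2] y [-140.1  -97. ]
  slope deg x,y [-0.26 -0.56] z at ctr 45.0 ctr [ 613.1 -118.2] [93.4 42.1] 3.1
top few 8
blue
scene 287 z pct [42.  45.4 47.5 49.6] x [573.8 661.9] y [-218.6 -179.2]
  slope deg x,y [ 0.01 -0.12] z at ctr 45.4 ctr [ 617.9 -198.9] [89.3 38.3] 2.4
top few 0
white
scene 454 z pct [44.6 51.7 56.4 60.7] x [581.9 670.2] y [-302.5 -261. ]
  slope deg x,y [-2.06 -0.78] z at ctr 51.9 ctr [ 626.8 -282.5] [85.4 39.8] 2.5
top 146 z pct [45.3 51.3 55.5 60.9] x [580. 668.] y [-298.5 -268.6]
  slope deg x,y [-2.55 -0.97] z at ctr 51.8 ctr [ 640.3 -281.7] [51.7 29.5] 4.5
```

View pics/c6.png

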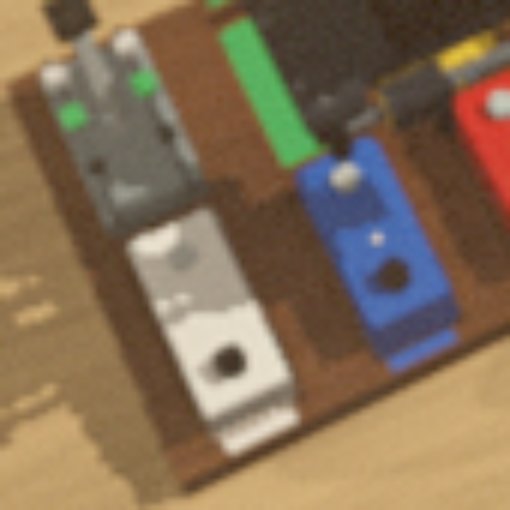

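The white pedal's +x end, at crop (250,415), is down and its -x end, at (170,240), rides high on the rim. I press the -x end gently with closed fingertips.

```bash
python3 -m inch '[[-10,-50,0,0,0,0],[-20,-105,0,0,0,0],[-28,-160,0,0,0,0],[-28,-160,0,0,0,0],[-28,-160,-40,0,0,0],[-28,-160,-70,0,0,0],[-28,-160,-76,0,0,0],[-28,-160,-76,0,0,0],[-28,-160,-76,0,0,0]]' 0 30;  python3 -m inch '[[0,0,-2,0,0,0],[0,0,-4,0,0,0],[0,0,-6,0,0,0],[0,0,-6,0,0,0]]'; python3 -m inch '[[0,0,-2,0,0,0],[0,0,-4,0,0,0],[0,0,-4,0,0,0]]'
```

```text
time: 41.7
position: [0.592, -0.2825, 0.0823]
tool_rot: [-0.087, 3.139, -0.001]
ft_force: [-3.6, 0.7, 9.2]
grip_width: 0.007
grip_force: 4.4
time: 42.2
position: [0.5923, -0.2833, 0.0815]
tool_rot: [-0.086, 3.137, -0.0]
ft_force: [-11.9, 4.5, 33.5]
grip_width: 0.001
grip_force: 16.9
time: 42.58
position: [0.5925, -0.2816, 0.0712]
tool_rot: [-0.089, 3.139, -0.0]
ft_force: [-1.2, 0.3, 7.6]
grip_width: 0.006
grip_force: 3.8
```

```bash
python3 -m inch '[[0,0,40,0,0,0],[0,50,80,0,0,0],[-20,105,90,0,0,-5],[-40,160,90,0,0,-10],[-60,200,90,0,0,-15],[-60,200,90,0,0,-15],[-60,200,90,0,0,-15]]' 80;for c in red blue white; do echo $c;python3 seat.py $c;done; python3 look.py top7
```

```text
time: 43.45
position: [0.5319, -0.0819, 0.1601]
tool_rot: [0.321, 3.125, -0.001]
ft_force: [0.8, -0.4, -0.1]
grip_width: 0.718
grip_force: 0.0
red
scene 431 z pct [37.9 45.2 47.5 49.7] x [568.3 659.2] y [-140.4  -97.1]
  slope deg x,y [ 0.11 -0.32] z at ctr 45.4 ctr [ 613.5 -118.2] [92.4 41.4] 2.0
top few 0
blue
scene 342 z pct [42.1 45.3 47.8 49.6] x [573.3 662.7] y [-219.7 -179.4]
  slope deg x,y [-0.05  0.15] z at ctr 45.3 ctr [ 617.2 -199.5] [89.8 38.9] 3.1
top few 0
white
scene 445 z pct [41.7 45.2 47.7 50.7] x [578.5 668.5] y [-303.8 -261.8]
  slope deg x,y [-0.09  0.23] z at ctr 45.2 ctr [ 624.1 -283. ] [93.2 40.8] 3.3
top 453 z pct [42.5 45.8 48.1 50.5] x [577.3 665.1] y [-299.7 -258.3]
  slope deg x,y [0.16 0.07] z at ctr 45.8 ctr [ 620.9 -278.6] [89.6 40.4] 3.5
red none attempt to get argmax of an empty sequence
white none attempt to get argmax of an empty sequence
blue none attempt to get argmax of an empty sequence
yellow (425.5, 36.1, 90.0, 39.3, 'yaw', -12.1, 'z', np.float64(40.2))
green (447.6, 157.7, 89.5, 37.8, 'yaw', 11.8, 'z', np.float64(40.4))
knob 86 [ 480.5 -285.6  113.1] [ 471. -298.  102.] [ 492. -275.  122.]
```

All three are flush. Now yellow.

```bash
python3 -m inch '[[-40,40,0,0,0,0],[-75,80,0,0,0,0],[-106,117,0,0,0,0],[-106,117,-40,0,0,0],[-106,117,-80,0,0,0],[-106,117,-110,0,0,0],[-106,117,-125,0,0,0],[-106,117,-125,0,0,0],[-106,117,-125,0,0,0]]' 80; python3 -m inch '[[0,0,0,0,0,0],[0,0,0,0,0,0],[0,0,0,0,0,0],[0,0,0,0,0,0],[0,0,0,0,0,0],[0,0,0,0,0,0],[0,0,0,0,0,0],[0,0,30,0,0,0],[0,0,80,0,0,0],[0,0,90,0,0,0],[0,0,90,0,0,0]]' 0 50
```

```text
time: 44.92
position: [0.4269, 0.0356, 0.0363]
tool_rot: [0.323, 3.123, 0.001]
ft_force: [-0.4, 0.1, 0.2]
grip_width: 0.92
grip_force: 0.0
time: 46.3
position: [0.4256, 0.0357, 0.1249]
tool_rot: [-0.322, -3.125, -0.001]
ft_force: [-0.6, -0.4, -3.4]
grip_width: 0.479
grip_force: 50.0
```

```bash
python3 -m inch '[[25,-50,0,0,0,5],[50,-105,0,0,0,10],[70.5,-160,0,0,0,15],[70.5,-160,0,0,0,15],[70.5,-160,-30,0,0,15],[70.5,-160,-55,0,0,15],[70.5,-160,-66,0,0,15],[70.5,-160,-70,0,0,15],[70.5,-160,-70,0,0,15],[70.5,-160,-70,0,0,15]]'; python3 -m inch '[[-1,0,-3,0,0,0],[-2,0,-5,0,0,0],[-2,0,-6,0,0,0],[-2,0,-6,0,0,0]]'
```

```text
time: 47.55
position: [0.497, -0.1245, 0.0558]
tool_rot: [-0.088, 3.139, -0.0]
ft_force: [0.2, 0.3, -3.5]
grip_width: 0.481
grip_force: 50.0
time: 48.05
position: [0.4985, -0.1245, 0.0522]
tool_rot: [-0.089, 3.132, -0.0]
ft_force: [2.7, 0.5, 8.9]
grip_width: 0.477
grip_force: 50.0
```

```bash
python3 -m inch '[[2,0,2,0,0,0],[4,0,1,0,0,0],[5,0,-1,0,0,0],[5,0,-3,0,0,0],[5,0,-3,0,0,0]]'; python3 -m inch '[[0,0,-2,0,0,0],[0,0,-3,0,0,0],[0,0,-3,0,0,0]]'
```

```text
time: 48.68
position: [0.5007, -0.1244, 0.0477]
tool_rot: [-0.088, 3.138, 0.001]
ft_force: [0.0, 2.0, 9.8]
grip_width: 0.482
grip_force: 50.0
time: 49.05
position: [0.5008, -0.1245, 0.0475]
tool_rot: [-0.088, 3.139, 0.005]
ft_force: [-10.0, 3.2, 35.4]
grip_width: 0.474
grip_force: 50.0
```

```bash
python3 -m inch '[[-1,0,3,0,0,0],[-1,0,6,0,0,0],[-1,0,7,0,0,0],[-1,0,7,0,0,0]]'; python3 -m inch '[[0,0,0,0,0,0],[0,0,0,0,0,0],[0,0,0,0,0,0],[0,0,0,0,0,0]]' 60; python3 seat.py yellow
```

```text
time: 49.55
position: [0.4976, -0.1245, 0.0496]
tool_rot: [0.088, -3.139, -0.0]
ft_force: [0.2, 0.2, -2.5]
grip_width: 0.476
grip_force: 50.0
time: 50.05
position: [0.4985, -0.1245, 0.0504]
tool_rot: [-0.088, 3.14, 0.0]
ft_force: [1.0, -0.9, 0.1]
grip_width: 0.688
grip_force: 0.0
scene 264 z pct [41.7 48.8 52.9 55.7] x [478.9 546.6] y [-146.9 -103.6]
  slope deg x,y [-2.18  0.36] z at ctr 49.6 ctr [ 513.1 -125.3] [68.7 42.2] 5.5
top few 7
```

Again the -x end is high, so I press it the same way.

```bash
python3 -m inch '[[0,0,30,0,0,0],[0,0,50,0,0,0],[-14,-1,50,0,0,0],[-28,-1.5,50,0,0,0],[-28,-1.5,50,0,0,0],[-28,-1.5,50,0,0,0]]' 0 30; python3 -m inch '[[0,0,-10,0,0,0],[0,0,-18,0,0,0],[0,0,-20,0,0,0],[0,0,-24,0,0,0],[0,0,-24,0,0,0]]'; python3 -m inch '[[0,0,-2,0,0,0],[0,0,-4,0,0,0],[0,0,-4,0,0,0]]'; python3 seat.py yellow
```

```text
time: 50.9
position: [0.47, -0.1258, 0.0999]
tool_rot: [0.088, -3.14, -0.001]
ft_force: [0.7, 0.5, 0.8]
grip_width: 0.088
grip_force: 0.0
time: 51.52
position: [0.4708, -0.1263, 0.0816]
tool_rot: [0.087, -3.138, -0.006]
ft_force: [-19.2, 4.1, 55.2]
grip_width: 0.006
grip_force: 27.6
time: 51.9
position: [0.4709, -0.1264, 0.0811]
tool_rot: [0.087, -3.137, -0.011]
ft_force: [-31.7, 6.5, 87.4]
grip_width: 0.006
grip_force: 43.5
scene 365 z pct [42.7 50.2 54.8 58.5] x [462.8 545.8] y [-148.1 -105.4]
  slope deg x,y [-2.54  0.39] z at ctr 50.6 ctr [ 503.4 -126.2] [84.7 41.5] 2.0
top 63 z pct [43.  46.2 49.2 51.8] x [522.5 542.3] y [-131.3 -100.1]
  slope deg x,y [-0.38 -0.25] z at ctr 46.3 ctr [ 532.7 -115.8] [18.4 32. ] 2.9
```

It is caught on the rim and 87 N is too much, so I back off, regrip, lift slightly and shift +x.

```bash
python3 -m inch '[[0,0,10,0,0,0],[0,0,40,0,0,0],[14,1,40,0,0,0],[28,1.5,40,0,0,0],[28,1.5,40,0,0,0],[28,1.5,10,0,0,0],[28,1.5,-24,0,0,0],[28,1.5,-24,0,0,0],[28,1.5,-24,0,0,0]]' 60; python3 -m inch '[[0,0,0,0,0,0],[0,0,0,0,0,0],[0,0,0,0,0,0],[0,0,0,0,0,0],[0,0,0,0,0,0]]' 0 40; python3 -m inch '[[0,0,3,0,0,0],[0,0,5,0,0,0],[2,1,5,0,0,0],[4,1,5,0,0,0],[4,1,5,0,0,0],[4,1,5,0,0,0]]'; python3 seat.py yellow
```

```text
time: 53.12
position: [0.4985, -0.1249, 0.0487]
tool_rot: [0.088, -3.14, 0.001]
ft_force: [0.8, 0.5, 0.6]
grip_width: 0.687
grip_force: 0.0
time: 53.75
position: [0.4989, -0.1245, 0.049]
tool_rot: [-0.088, 3.139, 0.001]
ft_force: [-0.8, 1.0, 6.2]
grip_width: 0.479
grip_force: 40.0
time: 54.5
position: [0.5022, -0.1235, 0.0531]
tool_rot: [0.088, -3.14, -0.0]
ft_force: [-0.2, -0.6, -3.0]
grip_width: 0.476
grip_force: 40.0
scene 250 z pct [44.1 53.2 56.7 59.2] x [485.  550.5] y [-144.5 -102.6]
  slope deg x,y [-3.04 -1.14] z at ctr 54.8 ctr [ 517.2 -124.3] [67.4 41.1] 4.7
top few 0
```

```bash
cat > bins.py <<'E'
from m import *
import sys
c=sys.argv[1]; ctr={'yellow':(500,-124),'green':(504.5,-206)}[c]
for n in('scene','top'):
    p,d=ctrl.get_image(n);W=world(n,d)*1000
    m=cmask(p,c)&(abs(W[...,0]-ctr[0])<60)&(abs(W[...,1]-ctr[1])<30)&(W[...,2]<90)&(W[...,2]>25)
    P=W[m];print(n,[(x,np.percentile(P[abs(P[:,0]-x)<6,2],60).round(1)) for x in range(450,560,12) if (abs(P[:,0]-x)<6).sum()>8])
E
python3 bins.py yellow
```

```text
scene [(486, np.float64(59.6)), (498, np.float64(54.5)), (510, np.float64(56.1)), (522, np.float64(55.0)), (534, np.float64(52.1)), (546, np.float64(48.7))]
top []
```

```bash
python3 -m inch '[[0,0,3,0,-3,0],[0,0,5,0,-6,0],[0,0,5,0,-6,0],[0,0,5,0,-6,0]]'; python3 bins.py yellow
```

```text
time: 55.2
position: [0.5026, -0.1234, 0.0585]
tool_rot: [-0.086, 3.036, -0.004]
ft_force: [0.5, 0.0, -2.8]
grip_width: 0.477
grip_force: 40.0
scene [(474, np.float64(63.3)), (498, np.float64(62.8)), (510, np.float64(63.4)), (522, np.float64(60.3)), (534, np.float64(60.7)), (546, np.float64(56.6))]
top [(546, np.float64(60.7))]
```

```bash
python3 -m inch '[[0,0,-3,0,-1.5,0],[0,0,-6,0,-1.5,0],[0,0,-8,0,-1.5,0],[0,0,-8,0,-1.5,0]]'; python3 -m inch '[[0,0,-2,0,0,0],[0,0,-4,0,0,0],[0,0,-4,0,0,0]]';python3 bins.py yellow
```

```text
time: 55.8
position: [0.5023, -0.1235, 0.0501]
tool_rot: [-0.085, 3.01, -0.006]
ft_force: [-1.0, -0.7, -2.5]
grip_width: 0.476
grip_force: 40.0
time: 56.18
position: [0.5022, -0.1235, 0.0461]
tool_rot: [-0.085, 3.01, -0.005]
ft_force: [-0.1, -0.1, -2.3]
grip_width: 0.479
grip_force: 40.0
scene [(474, np.float64(49.5)), (498, np.float64(49.6)), (510, np.float64(49.9)), (522, np.float64(50.4)), (534, np.float64(48.7)), (546, np.float64(45.5))]
top [(546, np.float64(49.8))]
```

Now it goes in without contact. I lower it the rest of the way, release and level the tool.

```bash
python3 -m inch '[[0,0,-2,0,0,0],[0,0,-3,0,0,0],[0,0,-3,0,0,0]]'; python3 -m inch '[[0,0,0,0,0,0],[0,0,0,0,0,0],[0,0,0,0,0,0],[0,0,0,0,0,0],[0,0,30,0,0,0],[0,0,60,0,7.5,0],[0,20,90,0,7.5,0],[0,70,110,0,7.5,0],[0,120,110,0,7.5,0],[0,120,110,0,7.5,0],[0,120,110,0,7.5,0]]' 60; python3 bins.py yellow; python3 seat.py yellow; python3 look.py top8
```

```text
time: 56.65
position: [0.5025, -0.1235, 0.0434]
tool_rot: [-0.084, 3.009, -0.005]
ft_force: [0.3, -0.2, -0.7]
grip_width: 0.483
grip_force: 40.0
time: 58.02
position: [0.5023, -0.0041, 0.1532]
tool_rot: [0.088, -3.14, 0.001]
ft_force: [-0.2, -1.2, 0.6]
grip_width: 0.69
grip_force: 0.0
scene [(462, np.float64(46.1)), (474, np.float64(46.3)), (486, np.float64(46.6)), (498, np.float64(46.7)), (510, np.float64(46.0)), (522, np.float64(45.5)), (534, np.float64(47.3)), (546, np.float64(42.8))]
top [(510, np.float64(47.1)), (522, np.float64(46.9)), (534, np.float64(46.8)), (546, np.float64(46.6))]
scene 390 z pct [37.8 44.8 47.8 49.6] x [459.7 550.8] y [-147.4 -103. ]
  slope deg x,y [-0.11  0.54] z at ctr 45.1 ctr [ 504.6 -125.4] [92.6 41.6] 2.7
top 57 z pct [42.  45.5 47.5 49.1] x [510.5 547.3] y [-139.9 -128.5]
  slope deg x,y [-0.61  0.38] z at ctr 46.2 ctr [ 528.7 -133.9] [10.8 37.1] 89.3
red none attempt to get argmax of an empty sequence
white none attempt to get argmax of an empty sequence
blue none attempt to get argmax of an empty sequence
yellow none attempt to get argmax of an empty sequence
green (447.3, 158.0, 89.1, 38.3, 'yaw', 11.6, 'z', np.float64(40.2))
knob 89 [ 480.5 -285.3  112.8] [ 471. -298.  100.] [ 492. -275.  120.]
```

Yellow is seated. For green, the hand's 190 mm body along y would hit the open lever knob. So I grip 16 mm off-centre towards +x with the hand pitched 15° towards +x, which leaves the flat pads on the pedal's sides.

```bash
python3 -m inch '[[-13,55,0,0,0,4],[-26,110,0,0,0,8.4],[-39,165,-20,0,0,8.4],[-39,165,-50,0,0,8.4],[-39,165,-50,0,0,8.4],[-39,165,-50,0,0,8.4]]' 80; python3 -m inch '[[0,0,0,-1.5,7.3,0],[0,0,0,-3,14.7,0],[0,0,0,-3,14.7,0],[0,0,-35,-3,14.7,0],[0,0,-60,-3,14.7,0],[0,0,-65,-3,14.7,0],[0,0,-65,-3,14.7,0],[0,0,-65,-3,14.7,0]]'
python3 - <<'E'
from h import *
from scipy.spatial.transform import Rotation as R
s=ctrl.get_state();print(R.from_rotvec(s['tool_rot']).as_matrix().round(3))
E
```

```text
time: 59.02
position: [0.4643, 0.1605, 0.1041]
tool_rot: [-0.314, 3.125, 0.0]
ft_force: [0.1, 0.3, 0.3]
grip_width: 0.921
grip_force: 0.0
time: 60.02
position: [0.4642, 0.1618, 0.0397]
tool_rot: [0.292, -2.869, 0.036]
ft_force: [0.8, 0.2, 0.8]
grip_width: 0.921
grip_force: 0.0
[[-0.947 -0.201 -0.251]
 [-0.195  0.98  -0.05 ]
 [ 0.256  0.001 -0.967]]
```

```bash
python3 -m inch '[[0,0,-1,0,0,0],[0,0,-1,0,0,0],[0,0,-1,0,0,0],[0,0,-1,0,0,0],[0,0,-1,0,0,0],[0,0,-1,0,0,0],[0,0,-1,0,0,0],[0,0,-1,0,0,0]]' 0 55; python3 -m inch '[[0,0,30,0,0,0],[0,0,80,0,0,0],[0,0,90,0,0,0],[0,0,90,0,0,0]]'
python3 - <<'E'
from m import *
p,d=shot('scene','s9');W=world('scene',d)*1000
m=cmask(p,'green')&(abs(W[...,0]-450)<80)&(abs(W[...,1]-160)<50)&(W[...,2]>70)&(W[...,2]<160)
P=W[m];a=np.deg2rad(11.6);t=(P[:,0]-447)*np.cos(a)+(P[:,1]-158)*np.sin(a)
print([(x,np.percentile(P[abs(t-x)<6,2],60).round(1)) for x in range(-48,60,12) if (abs(t-x)<6).sum()>8])
E
```

```text
time: 61.02
position: [0.4634, 0.1614, 0.0373]
tool_rot: [0.292, -2.866, 0.038]
ft_force: [-0.5, -0.1, 0.2]
grip_width: 0.475
grip_force: 55.0
time: 61.52
position: [0.4634, 0.1617, 0.1273]
tool_rot: [0.292, -2.867, 0.037]
ft_force: [-0.9, 0.5, -2.3]
grip_width: 0.479
grip_force: 55.0
[(48, np.float64(117.8))]
```

```bash
python3 -m inch '[[10,-55,0,0,0,-4],[20,-110,0,0,0,-8.4],[30,-165,0,0,0,-8.4],[40,-220,0,0,0,-8.4],[50,-275,0,0,0,-8.4],[58,-330,0,0,0,-8.4],[58,-366,0,0,0,-8.4],[58,-366,-30,0,0,-8.4],[58,-366,-55,0,0,-8.4],[58,-366,-66,0,0,-8.4],[58,-366,-66,0,0,-8.4],[58,-366,-66,0,0,-8.4]]';python3 bins.py green;  python3 seat.py green
python3 - <<'E'
from h import *
p,d=shot('scene','s10');cv2.imwrite('pics/c10.png',cv2.resize(p[200:330,140:300],None,fx=4.5,fy=4.5)[:,:,::-1])
E
```

```text
time: 63.08
position: [0.5217, -0.2047, 0.0618]
tool_rot: [0.081, -2.879, 0.011]
ft_force: [0.9, 0.4, -1.4]
grip_width: 0.479
grip_force: 55.0
scene [(546, np.float64(63.1)), (558, np.float64(56.2))]
top []
scene 74 z pct [36.7 62.1 65.7 67.7] x [528.8 555.6] y [-224.1 -185.1]
  slope deg x,y [-2.03  1.39] z at ctr 64.0 ctr [ 541.8 -204.7] [40.  26.2] 89.0
top few 0
```

View pics/c10.png

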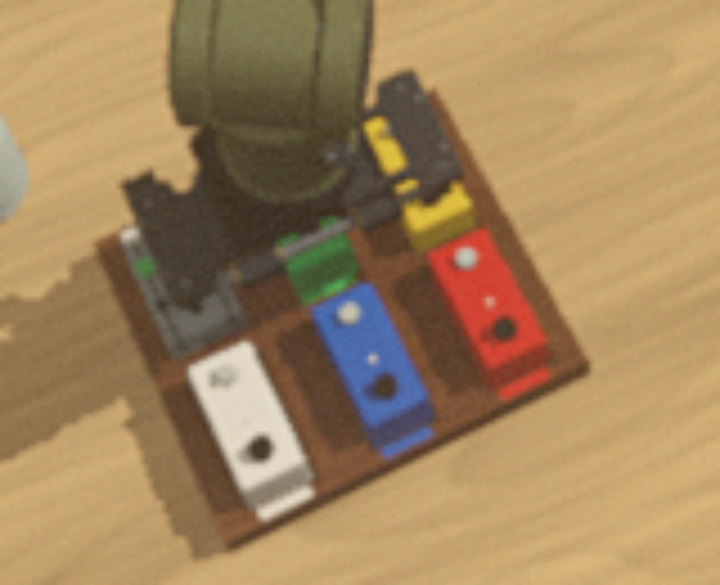

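The green pedal at (320,265) is over its pocket, with the hand beside the knob at (140,190). I lower it while watching the force.

```bash
python3 -m inch '[[0,-0.5,-3,0,0,0],[0,-0.5,-6,0,0,0],[0,-0.5,-8,0,0,0],[0,-0.5,-8,0,0,0]]'; python3 -m inch '[[0,0,-2,0,0,0],[0,0,-3,0,0,0],[0,0,-3,0,0,0]]'
```

```text
time: 63.82
position: [0.5212, -0.2049, 0.053]
tool_rot: [0.081, -2.878, 0.01]
ft_force: [1.0, -0.3, -2.1]
grip_width: 0.484
grip_force: 55.0
time: 64.2
position: [0.5213, -0.205, 0.0502]
tool_rot: [0.081, -2.879, 0.01]
ft_force: [0.4, 0.2, -3.0]
grip_width: 0.472
grip_force: 55.0
```

Clean entry so far: the bottom is at about 12.5 mm with no contact.

```bash
python3 -m inch '[[0,0,-2,0,0,0],[0,0,-4,0,0,0],[0,0,-5,0,0,0],[0,0,-5,0,0,0]]'; python3 -m inch '[[0,0,-1,0,0,0],[0,0,-1,0,0,0],[0,0,-1,0,0,0]]'
```

```text
time: 64.7
position: [0.5212, -0.205, 0.0452]
tool_rot: [0.081, -2.878, 0.01]
ft_force: [-1.4, -0.2, -1.6]
grip_width: 0.477
grip_force: 55.0
time: 65.08
position: [0.5213, -0.205, 0.0443]
tool_rot: [0.081, -2.879, 0.01]
ft_force: [0.2, -0.1, -0.9]
grip_width: 0.471
grip_force: 55.0
```

```bash
python3 -m inch '[[0,0,0,0,0,0],[0,0,0,0,0,0],[0,0,0,0,0,0],[0,0,0,0,0,0],[0,0,20,0,0,0],[0,0,60,0,0,0],[0,0,110,0,0,0],[0,50,120,1,-7.3,0],[0,110,120,1,-14.7,0],[0,160,120,1,-14.7,0],[0,160,120,1,-14.7,0],[0,160,120,1,-14.7,0]]' 58; for c in green yellow red blue white; do echo $c; python3 seat.py $c; done; python3 look.py top11
python3 - <<'E'
from h import *
p,d=shot('scene','s11');cv2.imwrite('pics/c11.png',cv2.resize(p[200:330,140:300],None,fx=4.5,fy=4.5)[:,:,::-1])
E
```

```text
time: 66.58
position: [0.5217, -0.0459, 0.1654]
tool_rot: [0.089, -3.137, -0.005]
ft_force: [0.7, -1.5, 0.6]
grip_width: 0.669
grip_force: 0.0
green
scene 339 z pct [40.6 45.4 47.8 50. ] x [467.3 554. ] y [-228.4 -185.4]
  slope deg x,y [-0.13  0.24] z at ctr 45.5 ctr [ 510.3 -207.4] [88.1 40.8] 3.7
top 240 z pct [42.7 45.9 48.  50.6] x [462.2 550.5] y [-223.5 -180.9]
  slope deg x,y [0.09 0.79] z at ctr 45.7 ctr [ 506.3 -201.8] [88.6 40.9] 2.0
yellow
scene 390 z pct [36.  44.9 47.7 50. ] x [459.2 550.5] y [-147.4 -103.3]
  slope deg x,y [0.22 0.11] z at ctr 45.0 ctr [ 504.7 -125.2] [92.5 41.8] 3.5
top few 0
red
scene 427 z pct [38.3 45.  47.7 50.5] x [569.4 658.9] y [-140.5  -97.4]
  slope deg x,y [0.05 0.22] z at ctr 45.1 ctr [ 613.  -118.5] [91.2 42.2] 3.0
top few 0
blue
scene 334 z pct [41.8 45.1 47.5 49.8] x [574.6 661.9] y [-219.6 -179.2]
  slope deg x,y [ 0.01 -0.79] z at ctr 45.1 ctr [ 617.8 -199.1] [89.1 39.4] 3.5
top 393 z pct [41.8 45.6 47.9 50.1] x [568.9 660.9] y [-217.  -178.7]
  slope deg x,y [ 0.04 -0.26] z at ctr 45.5 ctr [ 614.6 -197.3] [92.2 39.2] 0.5
white
scene 444 z pct [41.9 45.5 48.  51. ] x [578.6 668.2] y [-303.7 -261.8]
  slope deg x,y [-0.31 -0.45] z at ctr 45.4 ctr [ 622.9 -283. ] [92.4 40.9] 3.3
top 452 z pct [42.5 45.9 48.1 50.2] x [577.3 665.1] y [-299.5 -257. ]
  slope deg x,y [0.08 0.61] z at ctr 45.9 ctr [ 621.1 -278.6] [90.3 40.8] 3.8
red none attempt to get argmax of an empty sequence
white none attempt to get argmax of an empty sequence
blue none attempt to get argmax of an empty sequence
yellow none attempt to get argmax of an empty sequence
green none attempt to get argmax of an empty sequence
knob 88 [ 480.7 -285.4  113.5] [ 471. -298.  101.] [ 492. -275.  122.]
```

View pics/c11.png

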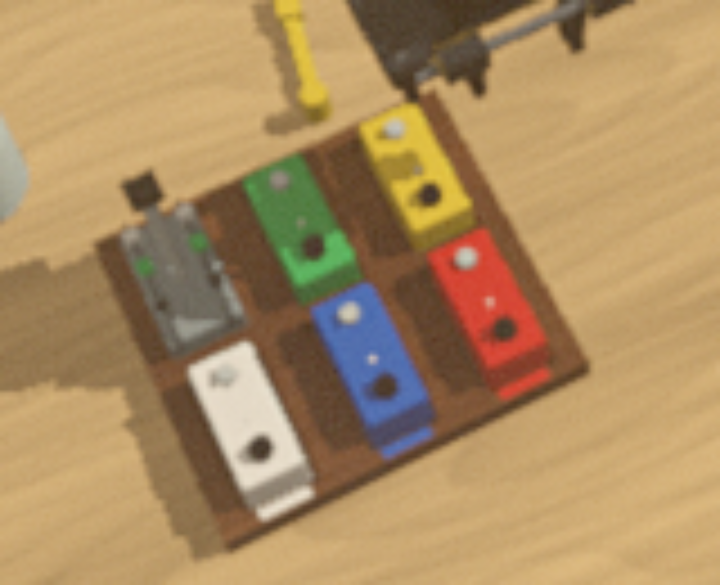

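All five pedals are flush and square in their own pockets, with tops at 45–46 mm and slopes under 1°. Last, the lever.

```bash
python3 -m inch '[[-10,-50,0,0,0,0],[-20,-105,0,0,0,0],[-30,-160,0,0,0,0],[-38.5,-215,0,0,0,0],[-38.5,-243,0,0,0,0],[-38.5,-243,-30,0,0,0],[-38.5,-243,-50,0,0,0],[-38.5,-243,-59,0,0,0],[-38.5,-243,-59,0,0,0],[-38.5,-243,-59,0,0,0]]' 58; python3 -m inch '[[0,0,0,0,0,0],[0,0,0,0,0,0],[0,0,0,0,0,0],[0,0,0,0,0,0],[0,0,0,0,0,0],[0,0,0,0,0,0],[0,0,0,0,0,0]]' 0 30
```

```text
time: 68.42
position: [0.4835, -0.288, 0.1061]
tool_rot: [0.09, -3.137, -0.004]
ft_force: [0.1, -0.2, 0.3]
grip_width: 0.666
grip_force: 0.0
time: 69.3
position: [0.4829, -0.2897, 0.1054]
tool_rot: [0.087, -3.137, -0.001]
ft_force: [2.1, -5.4, -3.7]
grip_width: 0.246
grip_force: 30.0
```

```bash
python3 -m inch '[[5,-1,2,0,0,0],[10,-1,3.5,0,0,0],[15,0,4.5,0,0,0],[20,0,5,0,0,0],[25,0,5.5,0,0,0],[30,0,5.5,0,0,0],[35,1,5,0,0,0],[39,1,4.5,0,0,0],[42,1,4,0,0,0],[42,1,4,0,0,0],[42,1,4,0,0,0]]'; python3 -m inch '[[0,0,0,0,0,0],[0,0,0,0,0,0],[0,0,0,0,0,0],[0,0,0,0,0,0],[0,0,40,0,0,0],[0,0,80,0,0,0],[0,50,100,0,0,0],[0,110,100,0,0,0],[0,160,100,0,0,0],[0,200,100,0,0,0],[0,200,100,0,0,0]]' 58; python3 look.py top12|tail -1;python3 - <<'E'
from h import *
p2,d=shot('scene','scene12');p=np.load('pics/top12.npz')['p']
a=np.hstack([cv2.resize(p[160:225,395:445],(380,494)),cv2.resize(p2[225:290,150:205],(418,494))])
cv2.imwrite('pics/c12.png',a[:,:,::-1])
E
```

```text
time: 70.68
position: [0.5236, -0.2875, 0.1094]
tool_rot: [0.088, -3.133, -0.006]
ft_force: [-5.2, -1.8, 2.7]
grip_width: 0.247
grip_force: 30.0
time: 72.05
position: [0.5252, -0.0825, 0.2092]
tool_rot: [0.1, -3.135, -0.008]
ft_force: [-0.3, -1.1, -0.5]
grip_width: 0.666
grip_force: 0.0
knob 84 [ 518.8 -284.2  118.2] [ 510. -295.  110.] [ 530. -272.  126.]
```

View pics/c12.png

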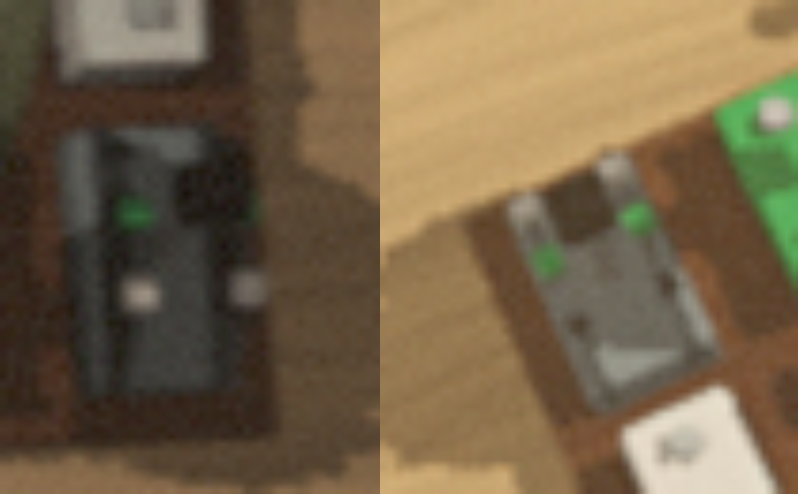

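The lever reads about 0.49 rad (knob at x 518.8, target about 524), which is only marginally in the notch. I pinch again and nudge about 5 mm further.

```bash
python3 -m inch '[[0,-60,0,0,0,0],[0,-120,0,0,0,0],[0,-180,0,0,0,0],[0,-204,0,0,0,0],[0,-204,-40,0,0,0],[0,-204,-80,0,0,0],[0,-204,-100,0,0,0],[0,-204,-100,0,0,0],[0,-204,-100,0,0,0]]' 58; python3 -m inch '[[0,0,0,0,0,0],[0,0,0,0,0,0],[0,0,0,0,0,0],[0,0,0,0,0,0],[0,0,0,0,0,0],[0,0,0,0,0,0],[0,0,0,0,0,0]]' 0 30; python3 -m inch '[[2,0,0,0,0,0],[4,0,-0.5,0,0,0],[6,0,-1,0,0,0],[7,0,-1,0,0,0],[7,0,-1,0,0,0],[7,0,-1,0,0,0]]'; python3 -m inch '[[0,0,0,0,0,0],[0,0,0,0,0,0],[0,0,0,0,0,0],[0,0,0,0,0,0],[0,0,40,0,0,0],[0,0,80,0,0,0],[0,50,100,0,0,0],[0,110,100,0,0,0],[0,160,100,0,0,0],[0,200,100,0,0,0],[0,200,100,0,0,0]]' 58; python3 look.py top13|tail -1
```

```text
time: 73.28
position: [0.5256, -0.292, 0.1109]
tool_rot: [0.088, -3.138, -0.003]
ft_force: [0.4, 0.9, 0.4]
grip_width: 0.668
grip_force: 0.0
time: 74.15
position: [0.5251, -0.2876, 0.1093]
tool_rot: [0.092, -3.134, -0.014]
ft_force: [-1.3, 6.1, 4.8]
grip_width: 0.253
grip_force: 30.0
time: 74.9
position: [0.531, -0.2873, 0.1079]
tool_rot: [0.092, -3.132, -0.016]
ft_force: [-3.7, 7.8, 5.9]
grip_width: 0.248
grip_force: 30.0
time: 76.28
position: [0.5322, -0.0867, 0.2082]
tool_rot: [0.1, -3.135, -0.008]
ft_force: [-0.3, -0.2, 0.5]
grip_width: 0.668
grip_force: 0.0
knob 83 [ 525.  -283.5  116.6] [ 516. -296.  103.] [ 538. -272.  124.]
```

The lever is now at about 0.56 rad. One last check of everything before handing in.

```bash
for c in green yellow red blue white; do echo $c; python3 seat.py $c|grep -A1 scene|tail -1; done
python3 - <<'E'
from m import *
p0=np.load('pics/top0.npz')['p'];p,d=shot('top','top14')
for n,(u,v,r) in {'jar':(459,250,25),'box':(227,120,28),'winder':(364,250,24)}.items():
    print(n,np.abs(cv2.GaussianBlur(p0,(5,5),0)[v-r:v+r,u-r:u+r].astype(int)-cv2.GaussianBlur(p,(5,5),0)[v-r:v+r,u-r:u+r]).mean().round(2))
W=world('top',d)*1000;v,u=np.mgrid[:420,:560];m=(abs(u-184)<24)&(abs(v-204)<54)&cmask(p,'red')&(W[...,2]>34)
n,l,st,ce=cv2.connectedComponentsWithStats(m.astype(np.uint8))
for i in range(1,n):
    if st[i,4]>4:print('sw',W[l==i].mean(0).round(1))
cv2.imwrite('pics/final.png',p[:,:,::-1])
E
```

```text
green
  slope deg x,y [-0.17  0.41] z at ctr 45.8 ctr [ 508.4 -207.2] [90.2 41.7] 3.1
yellow
  slope deg x,y [-0.24 -0.51] z at ctr 45.0 ctr [ 505.2 -124.8] [93.  42.3] 4.2
red
  slope deg x,y [-0.16 -0.03] z at ctr 45.0 ctr [ 613.5 -118.7] [90.8 41.8] 3.6
blue
  slope deg x,y [-0.1   0.59] z at ctr 45.4 ctr [ 617.6 -199.7] [90.1 39.3] 2.6
white
  slope deg x,y [-0.12  0.35] z at ctr 45.6 ctr [ 622.7 -283. ] [92.1 40.8] 3.4
jar 1.55
box 1.73
winder 41.25
sw [543.1 315.7  41.9]
sw [502.9 312.4  41.4]
sw [459.6 303.9  68.3]
sw [422.5 306.3  42.6]
sw [382.6 302.4  42.6]
```

View pics/final.png

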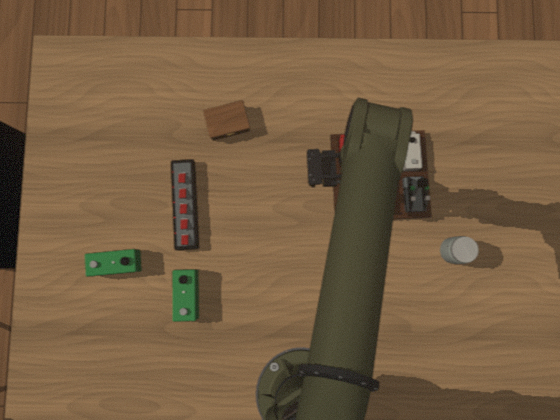

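The final view shows the five paddles off at (184,178–240), the jar (459,250) and the pick box (227,120) unmoved. The arm hides the winder, which was in place in the previous scene view. I hand in.

```bash
python3 -c "
from bench import ctrl
print(ctrl.close_job())"
```

```text
the job is handed in; nothing more can be done
None
```

I handed the job in at about 76 s: all five switches swept off in one drag, the tray opened, all five pedals seated flat in their own pockets, and the lever left in the green notch at about 0.56 rad by camera; the jar and pick box had not moved, but the arm hid the peg winder in the last picture, so it was last seen in place just before the lever was locked.

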